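Reshelve four pocket books by size

TASK

Move the four blue pocket books from the grey rack to the wooden one, each into the block whose slot is cut for its thickness: the thinnest book in the narrowest slot, and so on up to the thickest in the widest. Every book must end upright, right way up and fully down in its slot, lined up with the ends of its block, and let go. Do not disturb the mug and the clock beside the racks.

Things in the scene. Friction and masses are not known exactly. Their poses are not given: they have to be found in the camera images.
- book_thin: Closed hardback, blue cover, white pages, thinnest of four: 70 mm wide (own x, spine at -x), 14 thick (own y), 105 tall (own z), 80 g. Stands in any slot of the grey rack (floor 12 mm, dividers 48 mm above the desk; slots 46 mm wide, 74 mm apart along y). Origin: centre of underside.
- book_small: Closed hardback, blue cover, white pages, second thinnest of four: 80 mm wide (own x, spine at -x), 22 thick (own y), 115 tall (own z), 150 g. Stands in any slot of the grey rack (floor 12 mm, dividers 48 mm above the desk; slots 46 mm wide, 74 mm apart along y). Origin: centre of underside.
- book_medium: Closed hardback, blue cover, white pages, second thickest of four: 90 mm wide (own x, spine at -x), 30 thick (own y), 125 tall (own z), 240 g. Stands in any slot of the grey rack (floor 12 mm, dividers 48 mm above the desk; slots 46 mm wide, 74 mm apart along y). Origin: centre of underside.
- book_thick: Closed hardback, blue cover, white pages, thickest of four: 100 mm wide (own x, spine at -x), 38 thick (own y), 135 tall (own z), 360 g. Stands in any slot of the grey rack (floor 12 mm, dividers 48 mm above the desk; slots 46 mm wide, 74 mm apart along y). Origin: centre of underside.
- block_thin: Fixed wooden block, slotted for the 14 mm book: 70 mm long (own x), 70 across (y), 60 high. Slot along x, open-ended, 19 mm wide, floor 10 mm above the underside, sides upright to 50 mm, then flared 8 mm each side to the top. Four blocks in a row in any order, 74 mm apart along y. Origin: centre of underside, 10 mm above the desk.
- block_small: Fixed wooden block, slotted for the 22 mm book: 80 mm long (own x), 70 across (y), 60 high. Slot along x, open-ended, 27 mm wide, floor 10 mm above the underside, sides upright to 50 mm, then flared 8 mm each side to the top. Four blocks in a row in any order, 74 mm apart along y. Origin: centre of underside, 10 mm above the desk.
- block_medium: Fixed wooden block, slotted for the 30 mm book: 90 mm long (own x), 70 across (y), 60 high. Slot along x, open-ended, 35 mm wide, floor 10 mm above the underside, sides upright to 50 mm, then flared 8 mm each side to the top. Four blocks in a row in any order, 74 mm apart along y. Origin: centre of underside, 10 mm above the desk.
- block_thick: Fixed wooden block, slotted for the 38 mm book: 100 mm long (own x), 70 across (y), 60 high. Slot along x, open-ended, 43 mm wide, floor 10 mm above the underside, sides upright to 50 mm, then flared 8 mm each side to the top. Four blocks in a row in any order, 74 mm apart along y. Origin: centre of underside, 10 mm above the desk.
- mug: White mug, 72 mm across, 90 mm tall, beyond the +y end of the wooden rack, 230 mm from its middle. A bystander: leave it. Origin: centre of its underside.
- clock: Small black desk clock with a white dial on its far side from the robot, 50 x 75 x 75 mm tall, beyond the -y end of the grey rack, 240 mm from its middle. A bystander: leave it. Origin: centre of its underside.
Not all that is in view belongs to the job. Leave any purple look-alike of the book_thick alone.

How it is judged:
At the end, for the whole second after the job is handed in: Each book stands in the block made for its thickness: the centre of its underside within 15 mm (horizontally) of the block's centre and 5 to 17 mm above the block's underside (the slot floor is at 10 mm), leaning less than 0.18 rad, at rest and released (horizontal distance between book_thin and block_thin below 0.015 m and z of book_thin in the frame of block_thin between 0.005 and 0.017 m and angle between each of book_thin, book_small, book_medium, book_thick's own z axis and vertical below 0.18 rad and linear speed of each of book_thin, book_small, book_medium, book_thick below 0.02 m/s and angular speed of each of book_thin, book_small, book_medium, book_thick below 0.1 rad/s and contact force between each of book_thin, book_small, book_medium, book_thick and the fingers below 0.05 N and horizontal distance between book_small and block_small below 0.015 m and z of book_small in the frame of block_small between 0.005 and 0.017 m and horizontal distance between book_medium and block_medium below 0.015 m and z of book_medium in the frame of block_medium between 0.005 and 0.017 m and horizontal distance between book_thick and block_thick below 0.015 m and z of book_thick in the frame of block_thick between 0.005 and 0.017 m); the robot touches nothing.
It fails at once if the mug is pushed more than 25 mm or knocked over (distance of mug from where it was at the start of the episode above 0.025 m or angle between mug's own z axis and vertical above 0.4 rad).
It fails at once if the clock is pushed more than 25 mm or knocked over (distance of clock from where it was at the start of the episode above 0.025 m or angle between clock's own z axis and vertical above 0.4 rad).
It also fails if it takes over 120 s, if anything falls off the work surface, if the arm or the gripper's body presses on something with over 40 N, if the wrist force passes 120 N, or if a joint passes its speed limit or range.

ROBOT

A 6-joint arm with a two-finger parallel gripper is mounted at the origin on the work surface. World frame = base frame: x ahead of the robot, y to its left, z up, the work surface at z = 0. Lengths are in m, angles in rad, forces in N, time in s.
With the tool pointing down it reaches from about 0.375 to 0.9 m from the base axis. Payload 3.1 kg.
Tool frame: the origin (TCP) lies at the very end of the fingers, on their centre line; the grasp point (between the pads) lies 19 mm behind it (robot.hold_point_z is the z of the grasp point in the tool frame, in m); z points along the fingers, y is the direction in which the jaws open and shut (so a half turn about z gives the same grasp; the last joint's range is limited). The gripper opens to 87 mm and grips with 3 to 60 N. Pads are 19 mm wide; open, the fingers measure 117 mm over their backs; the gripper's body (75 mm by 190 mm) begins 51 mm behind the grasp point.
Start: joints at [1.105, 0.527, 1.433, -0, 1.181, -0.178], TCP at [0.177, 0.599, 0.223] pointing down, gripper open.
Joint ranges: [-3.08, 3.08], [-0.75, 2.2], [0.22, 2.44], [-1.43, 4.57], [0, 2.65], [-2.85, 2.85]. Speed limits (rad/s): [2.79, 2.79, 3.14, 3.14, 3.14, 3.14].

INTERFACE

Orientations are given as a unit quaternion [x, y, z, w].
In Python, from rig import robot, viewer, spotter gives the robot as it stands.
- The arm moves only by the shell command python3 -m crank 'ROWS' [FORCE]. ROWS is text: rows parted by semicolons, each of 7 numbers parted by spaces: the turn, a rotation vector about the tool's x, y, z in units of 5 degrees (1.0 is 5 degrees), then the shift along the tool's x, y, z in units of 40 mm (1.0 is 40 mm), then the gripper's target within -1 to 1 (shut at 1, half-way at 0, fully open at -1). A call has 1 to 5 rows; each row shifts and turns the pose as measured when the row begins, along the tool's axes as they then stand; what a row does not reach is not made up. A row lasts 1/8 s, in which the tool goes at most 62.5 mm and 10.7 degrees, less where a joint would pass 70% of its speed; a pose out of reach is approached as far as the arm can. A call is refused whole if a number of a shift passes 1 or a number of a turn 1, either way. A call with a gripper value outside its range is refused whole. The fingers move at their own pace and stop on an object; FORCE is the grip in N (left out, the last holds). Time passes only in rows, so rows that do not move let the fingers close. It gives the time, the measured TCP pose, the force and the opening at its end, in the units of the state.
- robot.get_obs(): the state, without advancing time (a new reading comes with each control period).
- viewer.camera(name): name is "side" or "top" or "wrist"; returns a dict with "img" (384x512x3 uint8, red, green, blue), "camera_matrix" (3x3 intrinsics, pixels), "xyz" and "attitude" of the camera in the world. Camera axes: x right, y down, z forward; pixel columns grow to the right and rows downward; lengths in m; the calibration is good to about 2 mm. A picture is of the moment at which its call begins. There is no depth.
- robot.hand_in(): hands the job in, once; it reports no verdict.
Trained networks look in a picture, given as the dict that the camera call returned (one of the last four; its "shot" number tells which), for a name from the list of things; names that differ only in an ending like _2 or _b are one class to them, and where a whole thing is asked for, a point or a joint stands for the part that bears it (a point fixed in the world has none). Each returns a list of dicts, best first, with "score" (0 to 1); they miss things now and then, are a little off and sometimes report something else, mostly with a low value. They report only what shows in the picture. A call takes as long as a camera call. They do not tell look-alikes from the thing itself.
- spotter.boxes_of(name, picture): "at" ([x, y, z] in m, in the coordinates of the camera as it stood for that picture, good to about 4 mm: the middle of the surface that is visible of it).
The state is a dict: "time": time; "q": joint angles; "joint_velocities": joint speeds; "joint_torque": joint torques, N m; "position": TCP position; "tool_rot": TCP orientation; "ft_force": force on the tool from outside, world axes, zero at the start; "moment": the same for the moment, N m; "grip_width": finger opening in m.
Only numpy, scipy, OpenCV 4.12 (cv2) and the standard library are available. Lean on these libraries where they do the work, as an engineer would, in place of code of your own. Each camera call takes 0.05 s, during which the arm holds its last target.

## Working session

There is one attempt and no reset: what is moved stays moved. The work goes in short steps, Python scripts to look and compute and a shell command to move; the robot and the scene stay as the last step left them, time stands still between calls to the robot, and variables do not carry over. Pictures are saved under pics/ and viewed, and the job is handed in when it is done.

```bash
ls; mkdir -p pics; cat > h.py <<'E'
import numpy as np, cv2
from scipy.spatial.transform import Rotation as R
from rig import robot, viewer, spotter
def shot(name,fn=None):
    p=viewer.camera(name)
    if fn: cv2.imwrite('pics/'+fn,p['img'][:,:,::-1])
    return p
def rot(p):
    a=np.array(p['attitude'],float)
    return a if a.shape==(3,3) else R.from_quat(a).as_matrix()
def world(p,at): return np.array(p['xyz'])+rot(p)@np.array(at)
def proj(p,X):
    c=rot(p).T@(np.array(X)-p['xyz']); u=np.array(p['camera_matrix'])@c; return u[:2]/u[2]
def onplane(p,uv,z):
    d=rot(p)@np.linalg.inv(p['camera_matrix'])@np.array([uv[0],uv[1],1.]); o=np.array(p['xyz'])
    return o+d*(z-o[2])/d[2]
E
python3 - <<'E'
from h import *
o=robot.get_obs(); print({k:np.round(v,3) for k,v in o.items()}, robot.hold_point_z)
print(R.from_quat(o['tool_rot']).as_matrix().round(3))
for c in ['top','side','wrist']:
    p=shot(c,c+'0.png'); print(c,p['xyz'],np.round(p['attitude'],3),p['camera_matrix'])
    if c!='wrist':
      for n in ['book_thin','book_small','book_medium','book_thick','block_thin','block_small','block_medium','block_thick','mug','clock']:
        print(n,[(round(d['score'],2),world(p,d['at']).round(3)) for d in spotter.boxes_of(n,p)][:5])
E
```

```text
pics
{'time': np.float64(0.0), 'q': array([ 1.106,  0.528,  1.434, -0.   ,  1.181, -0.179]), 'joint_velocities': array([-0.   , -0.   ,  0.001,  0.   , -0.001, -0.001]), 'joint_torque': array([  0.   , -44.005, -17.659,   0.063,   0.058,  -0.   ]), 'position': array([0.176, 0.599, 0.222]), 'tool_rot': array([ 0.143,  0.99 , -0.001, -0.   ]), 'ft_force': array([-0.288, -0.443, -0.631]), 'moment': array([ 0.026, -0.005, -0.018]), 'grip_width': np.float64(0.087)} -0.0187
[[-0.959  0.283 -0.001]
 [ 0.283  0.959 -0.002]
 [ 0.    -0.002 -1.   ]]
top [0.51577347 0.00736259 1.02090255] [ 0.712 -0.701  0.022 -0.023] [[377.76537609   0.         257.30674503]
 [  0.         377.76537609 198.03342299]
 [  0.           0.           1.        ]]
book_thin [(0.67, array([0.633, 0.053, 0.112]))]
book_small [(0.71, array([ 0.624, -0.022,  0.123])), (0.64, array([0.633, 0.051, 0.112]))]
book_medium [(0.57, array([0.635, 0.121, 0.139]))]
book_thick [(0.96, array([0.628, 0.196, 0.141])), (0.94, array([0.675, 0.324, 0.133])), (0.87, array([0.312, 0.136, 0.131])), (0.67, array([0.792, 0.266, 0.122]))]
blo
[... 680 characters left out ...]
1]))]
book_thick [(0.84, array([0.677, 0.319, 0.135])), (0.78, array([0.607, 0.186, 0.128])), (0.62, array([0.308, 0.121, 0.086])), (0.58, array([0.793, 0.243, 0.087]))]
block_thin [(0.78, array([0.456, 0.085, 0.067]))]
block_small [(0.7, array([0.458, 0.014, 0.066])), (0.16, array([ 0.637, -0.168,  0.06 ]))]
block_medium []
block_thick [(0.72, array([0.451, 0.17 , 0.058]))]
mug [(0.72, array([0.47 , 0.247, 0.069]))]
clock [(0.91, array([ 0.634, -0.17 ,  0.06 ])), (0.18, array([0.454, 0.087, 0.068]))]
wrist [0.0971825  0.62319231 0.38478731] [0.791 0.592 0.091 0.122] [[270.00643143   0.         256.69595264]
 [  0.         270.00643143 190.97212202]
 [  0.           0.           1.        ]]
```

View pics/top0.png

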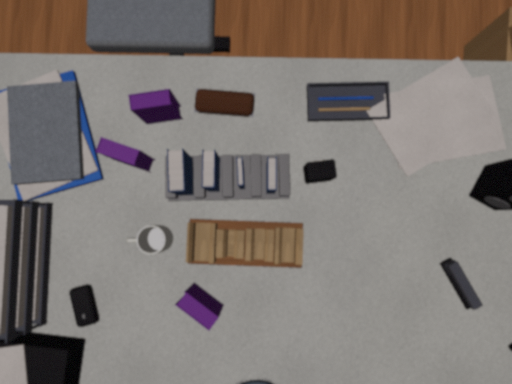

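View pics/side0.png

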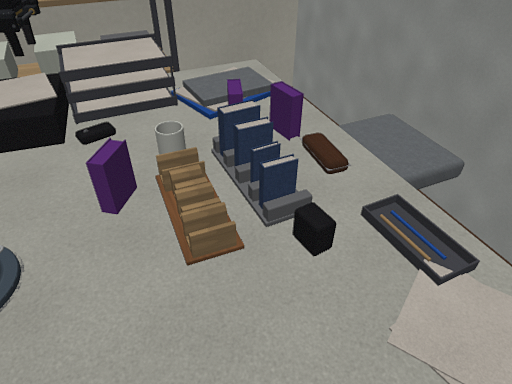

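```bash
python3 -c "
import cv2
a=cv2.imread('pics/top0.png');cv2.imwrite('pics/top0c.png',cv2.resize(a[110:310,140:320],None,fx=3,fy=3,interpolation=cv2.INTER_CUBIC)[:600])"
```

```text
(no output)
```

View pics/top0c.png

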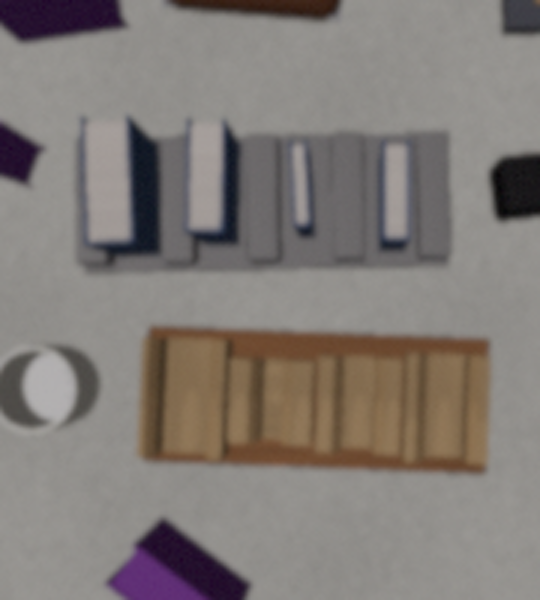

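The top view shows the racks running along y. The books from +y (left) to −y are thick, medium, thin and small, at columns 178, 209, 241 and 272. The blocks from +y look like thick, thin, small and medium, which agrees with the spotter. Three purple decoys stand nearby. I'll square up the tool and look from above with the wrist camera.

```bash
python3 -m crank '0 0 -0.85 0 0 0 -1;0 0 -0.85 0 0 -1 -1;0 0 -0.8 0 0 -1 -1;0 0 -0.8 0 0 -1 -1;0 0 0 -1 -1 0 -1'
python3 -m crank '0 0 0 -1 -1 0 -1;0 0 0 -1 -1 0 -1;0 0 0 -1 -1 0 -1;0 0 0 -1 -1 0 -1;0 0 0 -1 -1 0 -1'
python3 -m crank '0 0 0 -1 -1 0 -1;0 0 0 -1 -1 0 -1;0 0 0 0 -1 0 -1;0 0 0 0 -1 0 -1;0 0 0 0 -1 0 -1'
cat >> h.py <<'E'
def plan(pos,yaw):
    """shift (units, tool axes) and yaw turn from now to TCP pos with jaw axis = world y turned by yaw"""
    o=robot.get_obs(); M=R.from_quat(o['tool_rot']).as_matrix()
    G=np.array([[-1,0,0],[0,1,0],[0,0,-1.]]); G=R.from_euler('z',yaw).as_matrix()@G
    rv=R.from_matrix(M.T@G).as_rotvec()/np.radians(5)
    s=M.T@(np.array(pos)-o['position'])/.04; s2=G.T@(np.array(pos)-o['position'])/.04
    print('t %.2f'%o['time'],'pos',o['position'].round(4),'w %.4f'%o['grip_width'],'F',o['ft_force'].round(1),'turn',rv.round(3),'shift now',s.round(3),'after turn',s2.round(3))
E
python3 - <<'E'
from h import *
p=shot('wrist','w1.png'); print(p['xyz'],rot(p).round(3)); print(robot.get_obs()['q'].round(2))
plan([.52,.05,.35],0)
E
```

```text
time: 1.78
position: [0.2159, 0.5612, 0.3452]
tool_rot: [-0.008, 1.0, -0.0, -0.0]
ft_force: [1.6, -1.1, -1.4]
grip_width: 0.0871
time: 2.4
position: [0.4243, 0.3596, 0.3472]
tool_rot: [-0.01, 1.0, 0.001, 0.002]
ft_force: [0.7, 0.8, 0.6]
grip_width: 0.087
time: 3.02
position: [0.5142, 0.1533, 0.3467]
tool_rot: [-0.009, 1.0, 0.002, 0.003]
ft_force: [1.2, -0.5, -0.7]
grip_width: 0.0869
[0.43014821 0.15155605 0.50838501] [[-0.019  0.952  0.307]
 [ 1.     0.017  0.009]
 [ 0.003  0.307 -0.952]]
[ 0.07  0.28  1.49 -0.    1.37 -1.51]
t 3.08 pos [0.5142 0.1488 0.3466] w 0.0868 F [-0.4 -3.   0.8] turn [-0.018  0.067  0.167] shift now [-0.109 -2.471 -0.08 ] after turn [-0.144 -2.469 -0.085]
```

View pics/w1.png

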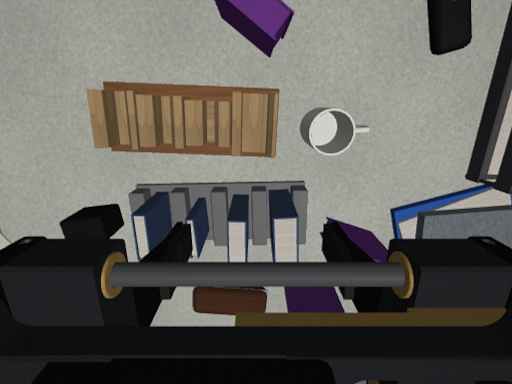

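The wrist view shows the wooden rack at rows 85–155 and the four books at columns 150–285, with the gripper below them. I'll centre over the racks and measure.

```bash
python3 -m crank '0 0.07 0.17 0.6 -0.9 0 -1;0 0 0 0.6 -0.8 0 -1;0 0 0 0 -0.7 0 -1'
python3 - <<'E'
from h import *
p=shot('wrist','w2.png'); print(p['xyz'],rot(p).round(3))
for n in ['book_thin','book_small','book_medium','book_thick','block_thin','block_small','block_medium','block_thick','mug','clock']:
    print(n,[(round(d['score'],2),world(p,d['at']).round(3)) for d in spotter.boxes_of(n,p)][:5])
cv2.imwrite('pics/w2c.png',cv2.resize(p['img'][60:300,80:400,::-1],None,fx=2.5,fy=2.5,interpolation=cv2.INTER_CUBIC))
plan([.48,.05,.35],0)
E
```

```text
time: 3.45
position: [0.4655, 0.05, 0.3466]
tool_rot: [0.0, 1.0, -0.001, 0.0]
ft_force: [0.9, -0.0, -0.3]
grip_width: 0.0869
[0.38242019 0.05052467 0.50885582] [[-0.001  0.954  0.301]
 [ 1.     0.001 -0.002]
 [-0.002  0.301 -0.954]]
book_thin [(0.69, array([0.606, 0.051, 0.095]))]
book_small [(0.62, array([ 0.597, -0.021,  0.093]))]
book_medium [(0.6, array([0.6  , 0.119, 0.111]))]
book_thick [(0.96, array([0.585, 0.201, 0.083])), (0.89, array([0.316, 0.139, 0.131])), (0.68, array([0.661, 0.297, 0.023])), (0.63, array([0.79 , 0.237, 0.029]))]
block_thin []
block_small [(0.64, array([ 0.457, -0.   ,  0.067]))]
block_medium [(0.9, array([ 0.452, -0.085,  0.061]))]
block_thick [(0.97, array([0.457, 0.158, 0.043]))]
mug [(0.63, array([0.467, 0.285, 0.061])), (0.35, array([0.607, 0.05 , 0.092])), (0.2, array([0.598, 0.118, 0.107]))]
clock [(0.95, array([ 0.63 , -0.161,  0.056]))]
t 4.00 pos [0.4673 0.0512 0.3464] w 0.0870 F [-0.5 -0.2 -0.4] turn [-0.018  0.01   0.006] shift now [-0.318 -0.031 -0.09 ] after turn [-0.318 -0.031 -0.09 ]
```

View pics/w2c.png

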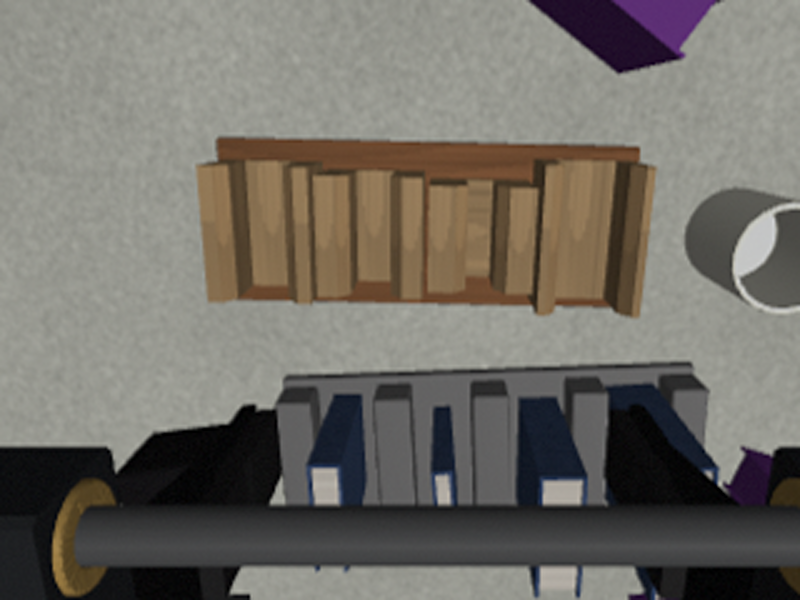

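The slot widths confirm the block order from −y to +y: medium, small, thin, thick. I'll fit the pose of both racks from clicked corners.

```bash
cat > fit.py <<'E'
from h import *
from scipy.optimize import least_squares
def fit(p,loc,uv,x0):
    loc=np.array(loc);uv=np.array(uv)
    W=lambda s:np.c_[loc[:,:2]@R.from_euler('z',s[2]).as_matrix()[:2,:2].T+s[:2],loc[:,2]]
    f=lambda s:np.concatenate([proj(p,X)-u for X,u in zip(W(s),uv)])
    r=least_squares(f,x0,loss='soft_l1'); return r.x,f(r.x).reshape(-1,2)
E
python3 - <<'E'
from fit import *
p=shot('wrist')
c=lambda u,v:(u/2.5+80-.3,v/2.5+60-.3)
loc=[(-.045,-.146,.07),(.045,-.146,.07),(-.05,.146,.07),(.05,.146,.07),(-.05,.076,.07),(.05,.076,.07),(-.045,-.076,.07),(.045,-.076,.07)]
uv=[c(198,165),c(210,301),c(655,167),c(640,316),c(545,160),c(535,314),c(312,165),c(311,303)]
s,e=fit(p,loc,uv,[.455,.045,0]); print('wood',s.round(4),e.round(1).tolist())
for n,y in [('thick',.111),('thin',.037),('small',-.037),('medium',-.111)]:
    print(n,(s[:2]+y*np.array([-np.sin(s[2]),np.cos(s[2])])).round(4))
for n,u1,u2,v,z in [('thin',433,455,472,.117),('small',310,342,467,.127),('medium',540,582,479,.137)]:
    print(n,onplane(p,c(u1,v),z).round(4),onplane(p,c(u2,v),z).round(4))
print(onplane(p,c(285,378),0.012),onplane(p,c(692,365),0.012))
E
```

```text
wood [ 0.4617  0.0399 -0.0172] [[-0.9, -0.5], [-0.8, -0.0], [0.9, -0.8], [0.1, 0.2], [0.7, 1.1], [0.8, 0.2], [-2.2, 0.4], [0.4, -0.0]]
thick [0.4636 0.1509]
thin [0.4623 0.0769]
small [0.4611 0.0029]
medium [ 0.4598 -0.0711]
thin [0.6065 0.0452 0.117 ] [0.6065 0.0596 0.117 ]
small [ 0.5975 -0.0327  0.127 ] [ 0.5974 -0.0123  0.127 ]
medium [0.5998 0.112  0.137 ] [0.5997 0.1381 0.137 ]
[ 0.58294044 -0.07333729  0.012     ] [0.57105704 0.24687297 0.012     ]
```

```bash
python3 -c "
from h import *
plan([.6405,.052,.20],.037)"
```

```text
t 4.05 pos [0.4673 0.0511 0.3464] w 0.0872 F [-0.3  0.   0.6] turn [-0.018  0.01  -0.421] shift now [-4.327  0.026  3.664] after turn [-4.329 -0.139  3.66 ]
```

```bash
python3 -m crank '0 0 -0.42 0 0 0 -0.3;0 0 0 -1 0 0.7 -0.3;0 0 0 -1 -0.1 0.7 -0.3;0 0 0 -1 0 0.7 -0.3;0 0 0 -1 0 0.7 -0.3'
python3 -m crank '0 0 0 -0.3 0 0.7 -0.3;0 0 0 0 0 0 -0.3;0 0 0 0 0 0 -0.3'
python3 - <<'E'
from h import *
p=shot('wrist','w3.png'); plan([.6405,.052,.20],.037)
q=shot('top','t3.png')
E
```

```text
time: 4.68
position: [0.6324, 0.0545, 0.2358]
tool_rot: [-0.023, 1.0, -0.001, 0.004]
ft_force: [0.9, -0.2, 1.2]
grip_width: 0.0575
time: 5.05
position: [0.6463, 0.0551, 0.2042]
tool_rot: [-0.024, 1.0, -0.001, 0.003]
ft_force: [-0.1, 0.9, -0.6]
grip_width: 0.0567
t 5.10 pos [0.646  0.0551 0.2042] w 0.0566 F [0.3 0.4 0.2] turn [-0.027  0.057  0.13 ] shift now [ 0.141 -0.071  0.105] after turn [ 0.139 -0.073  0.106]
```

View pics/w3.png

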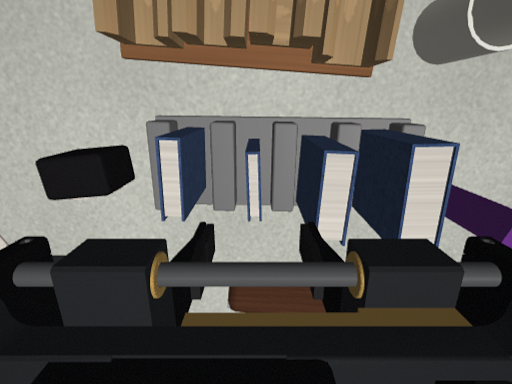

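The whole grey rack shows clearly; the thin book is at columns 246–262, rows 140–220. I'll zoom in to click corners.

```bash
python3 -c "
import cv2
a=cv2.imread('pics/w3.png');cv2.imwrite('pics/w3c.png',cv2.resize(a[110:255,145:465],None,fx=2.5,fy=4,interpolation=cv2.INTER_CUBIC))"
```

```text
(no output)
```

View pics/w3c.png

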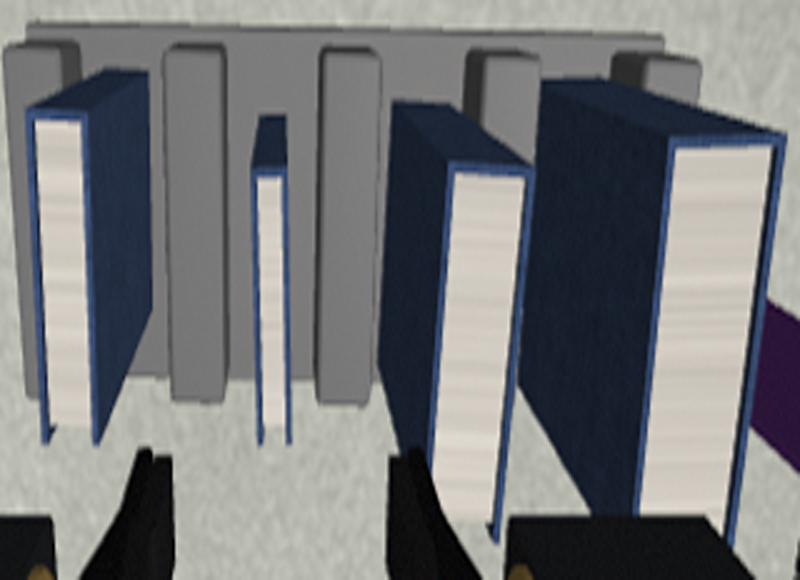

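```bash
python3 - <<'E'
from fit import *
p=shot('wrist'); c=lambda u,v:(u/2.5+145-.3,v/4+110-.4)
B={'thin':(.07,.014,.117,[(252,172),(288,172),(257,444),(291,444)]),
'small':(.08,.022,.127,[(27,116),(87,114),(44,444),(96,445)]),
'medium':(.09,.030,.137,[(447,170),(536,172),None,(497,540)]),
'thick':(.1,.038,.147,[(665,142),(785,136),None,None])}
for n,(w,t,z,u) in B.items():
    L=[(-w/2,-t/2,z),(-w/2,t/2,z),(w/2,-t/2,z),(w/2,t/2,z)]
    k=[i for i in range(4) if u[i]]
    s,e=fit(p,[L[i] for i in k],[c(*u[i]) for i in k],[.64,.05,.03]); print(n,s.round(4),e.round(1).tolist())
E
```

```text
thin [0.6396 0.0518 0.0682] [[-0.3, -0.4], [0.4, -0.7], [-0.2, 0.8], [0.1, 0.6]]
small [ 0.6341 -0.0252  0.0154] [[-0.7, -1.4], [0.5, 0.0], [-0.8, 0.4], [1.2, 0.9]]
medium [0.6423 0.1252 0.0068] [[0.1, -1.0], [-0.4, 0.0], [0.2, 1.8]]
thick [0.6358 0.2003 0.0839] [[0.3, 0.0], [-0.3, -0.0]]
```

```bash
python3 -m crank '0 0.05 -0.1 0.15 -0.07 0 -0.3;0 0 0 0 0 0.9 -0.3;0 0 0 0 0 0.8 -0.3;0 0 0 0 0 0 -0.3'
python3 -c "
from h import *
plan([.6395,.0518,.081],.055)"
```

```text
time: 5.7
position: [0.6408, 0.051, 0.1413]
tool_rot: [-0.029, 1.0, -0.002, 0.005]
ft_force: [0.1, 0.3, -0.4]
grip_width: 0.0562
t 5.70 pos [0.6408 0.051  0.1413] w 0.0562 F [ 0.1  0.3 -0.4] turn [-0.049  0.112  0.042] shift now [0.046 0.028 1.508] after turn [0.031 0.022 1.509]
```

```bash
python3 -m crank '-0.05 0.11 0.04 0.03 0.02 0.75 -0.3;0 0 0 0 0 0.75 -0.3;0 0 0 0 0 0 -0.3' 
python3 -c "
from h import *
plan([.6395,.0518,.081],.055);shot('wrist','w4.png')"
```

```text
time: 6.08
position: [0.6433, 0.051, 0.0867]
tool_rot: [-0.028, 1.0, -0.001, 0.005]
ft_force: [-0.2, 0.5, 0.3]
grip_width: 0.0564
t 6.08 pos [0.6433 0.051  0.0867] w 0.0564 F [-0.2  0.5  0.3] turn [-0.016  0.109  0.009] shift now [0.095 0.026 0.141] after turn [0.094 0.026 0.142]
```

View pics/w4.png

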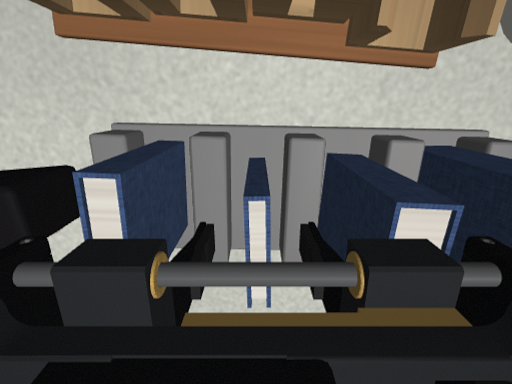

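The thin book sits centred between the fingers (column 258). I'll go down the last bit and grip.

```bash
python3 -m crank '0 0.15 0 0.1 0.02 0.15 -0.3;0 0 0 0 0 0 1;0 0 0 0 0 0 1;0 0 0 0 0 0 1;0 0 0 0 0 0 1' 12
python3 -m crank '0 0 0 0 0 0 1;0 0 0 0 0 0 1' 12
python3 -c "
from h import *
plan([.4623,.0769,.1],-.017)"
```

```text
time: 6.75
position: [0.6437, 0.0513, 0.0875]
tool_rot: [-0.028, 1.0, -0.002, 0.004]
ft_force: [-1.0, -0.3, -0.2]
grip_width: 0.0243
time: 7.0
position: [0.6438, 0.0513, 0.0876]
tool_rot: [-0.028, 1.0, -0.002, 0.004]
ft_force: [-0.5, -0.2, 0.0]
grip_width: 0.0141
t 7.00 pos [0.6438 0.0513 0.0876] w 0.0141 F [-0.5 -0.2  0. ] turn [-0.035  0.095  0.838] shift now [ 4.491  0.893 -0.35 ] after turn [ 4.547  0.563 -0.311]
```

Gripped at 14.1 mm, which matches the thin book. Lifting.

```bash
python3 -m crank '0 0 0 0 0 -0.8 1;0 0 0 0 0 -0.9 1;0 0 0 0 0 -0.9 1;0 0.1 0.85 0 0 0 1;0 0 0 0 0 0 1'
python3 -c "
from h import *
plan([.4623,.0769,.17],-.017);shot('wrist','w5.png')"
```

```text
time: 7.62
position: [0.6414, 0.0517, 0.1925]
tool_rot: [0.01, 1.0, -0.001, -0.003]
ft_force: [-1.1, 1.1, -0.8]
grip_width: 0.0138
t 7.62 pos [0.6414 0.0517 0.1925] w 0.0138 F [-1.1  1.1 -0.8] turn [-0.031 -0.066 -0.028] shift now [4.484 0.545 0.587] after turn [4.486 0.555 0.562]
```

View pics/w5.png

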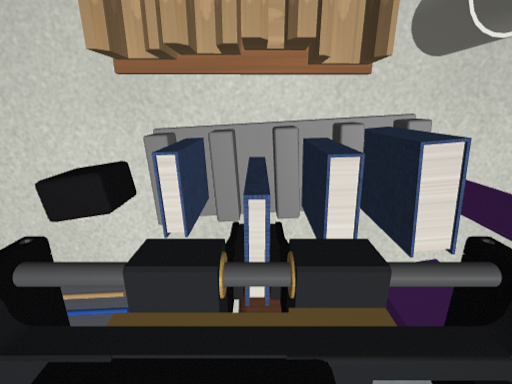

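```bash
python3 - <<'E'
from h import *
p=shot('wrist'); o=robot.get_obs(); z=o['position'][2]+.0294
for uv in [(245.,196.),(269,196),(248,304),(267,304)]: print((onplane(p,uv,z)-o['position']).round(4))
E
python3 -m crank '0 0 0 0.9 0.1 0 1;0 0 0 0.9 0.2 0 1;0 0 0 0.9 0.2 0 1;0 0 0 0.9 0 0 1;0 0 0 0.6 0 0 1'
python3 -c "
from h import *
plan([.466,.0769,.17],-.017);shot('wrist','w6.png')"
```

```text
[-0.0379 -0.005   0.0294]
[-0.0377  0.0075  0.0294]
[ 0.0298 -0.0053  0.0294]
[0.03   0.006  0.0294]
time: 8.35
position: [0.4687, 0.0749, 0.1894]
tool_rot: [0.007, 1.0, -0.001, -0.005]
ft_force: [0.9, 0.0, -0.9]
grip_width: 0.0134
t 8.35 pos [0.4687 0.0749 0.1894] w 0.0134 F [ 0.9  0.  -0.9] turn [-0.028 -0.117  0.024] shift now [0.062 0.05  0.485] after turn [0.067 0.048 0.484]
```

View pics/w6.png

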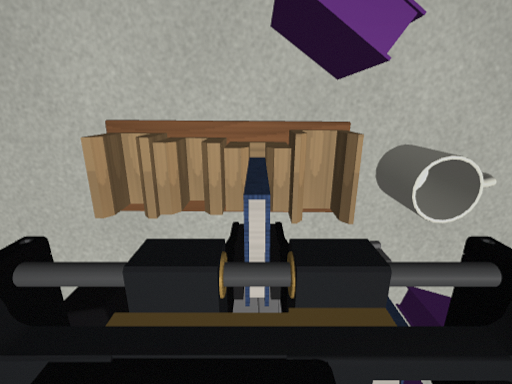

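```bash
python3 -c "
import cv2
a=cv2.imread('pics/w6.png');cv2.imwrite('pics/w6c.png',cv2.resize(a[110:235,75:375],None,fx=2.66667,fy=4,interpolation=cv2.INTER_CUBIC))"
```

```text
(no output)
```

View pics/w6c.png

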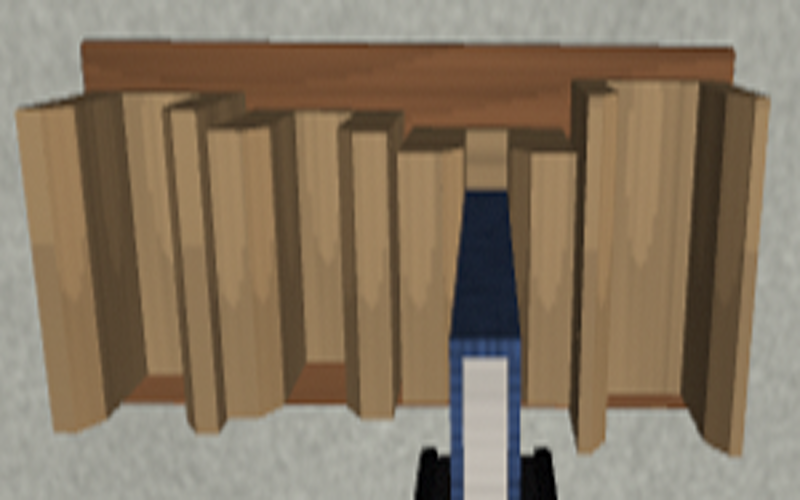

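```bash
cat > wood.py <<'E'
from fit import *
L={'m':.045,'s':.04,'t':.035,'k':.05}
def wood(p,pts,c):
    loc=[((-L[b] if n else L[b]),y,.07) for b,y,n,_ in pts]; 
    return fit(p,loc,[c(*q[3]) for q in pts],[.46,.04,0])
E
python3 - <<'E'
from wood import *
p=shot('wrist'); c=lambda u,v:(u/2.66667+75-.3,v/4+110-.4)
P=[('m',-.146,1,(18,108)),('m',-.146,0,(55,432)),('k',.146,1,(768,97)),('k',.146,0,(738,455)),('m',-.0855,1,(165,109)),('m',-.0855,0,(192,431)),('m',-.076,1,(197,107)),('m',-.076,0,(222,431)),
('s',-.072,1,(208,128)),('s',-.072,0,(230,418)),('s',-.0155,1,(347,130)),('s',-.0155,0,(360,416)),('s',-.002,0,(395,416)),('k',.076,1,(587,95)),('k',.076,0,(580,450)),('k',.0815,1,(617,93)),('k',.0815,0,(604,450)),('t',.002,1,(398,150)),('t',.0195,1,(463,150)),('t',.0545,1,(530,150)),('t',.072,1,(575,150))]
s,e=wood(p,P,c); print(s.round(4),e.round(1).tolist())
for n,y in [('thick',.111),('thin',.037),('small',-.037),('medium',-.111)]:
    print(n,(s[:2]+y*np.array([-np.sin(s[2]),np.cos(s[2])])).round(4))
print(robot.get_obs()['position'])
E
```

```text
[ 0.4548  0.0392 -0.0181] [[-1.2, -0.2], [-0.6, -0.1], [1.3, -0.9], [2.1, -0.2], [2.3, -0.2], [1.7, 0.5], [-0.5, 0.4], [-1.1, 0.6], [-0.2, 0.1], [-1.0, -0.3], [2.2, -0.1], [0.7, 0.5], [-0.4, 0.5], [0.9, -0.8], [-0.6, 0.7], [-5.0, -0.2], [-4.7, 0.7], [0.1, -0.2], [-7.5, -0.1], [1.0, 0.1], [0.9, 0.2]]
thick [0.4568 0.1502]
thin [0.4555 0.0762]
small [0.4541 0.0022]
medium [ 0.4528 -0.0718]
[0.46715004 0.07508783 0.18925094]
```

```bash
python3 - <<'E'
from h import *
p=shot('top','t6.png')
c=lambda u,v:(u/3+140-.3,v/3+110-.3)
print('base far/near',onplane(p,c(316,334),.01),onplane(p,c(316,465),.01))
# thick block top edges rows, medium
print('thick top',onplane(p,c(200,337),.07),onplane(p,c(200,459),.07))
print('small?',onplane(p,c(370,355),.07),onplane(p,c(370,453),.07))
w=shot('wrist')
for a,z,pts in [(0,.01,[(83,42),(733,47)]),(0,.01,[(150,402),(650,407)])]:
    for u,v in pts: print('base wrist',onplane(w,(u/2.66667+75-.3,v/4+110-.4),z))
for n in ['block_thin','block_small','block_medium','block_thick']:
    print(n,[(round(d['score'],2),world(p,d['at']).round(3)) for d in spotter.boxes_of(n,p)][:2],[(round(d['score'],2),world(w,d['at']).round(3)) for d in spotter.boxes_of(n,w)][:2])
E
```

```text
base far/near [0.51798669 0.04113991 0.01      ] [0.40242717 0.03903445 0.01      ]
thick top [0.51377882 0.13622719 0.07      ] [0.41253029 0.13372405 0.07      ]
small? [ 0.50105335 -0.00635175  0.07      ] [ 0.41977614 -0.00758662  0.07      ]
base wrist [ 0.39976626 -0.11016847  0.01      ]
base wrist [0.40537744 0.18958464 0.01      ]
base wrist [ 0.51832168 -0.09699611  0.01      ]
base wrist [0.52337862 0.1576337  0.01      ]
block_thin [] [(0.75, array([0.445, 0.075, 0.073]))]
block_small [(0.25, array([0.627, 0.195, 0.142]))] [(0.65, array([ 0.457, -0.006,  0.066]))]
block_medium [(0.71, array([ 0.454, -0.073,  0.062]))] [(0.7, array([ 0.452, -0.09 ,  0.063]))]
block_thick [(0.64, array([0.509, 0.148, 0.024]))] []
```

View pics/t6.png

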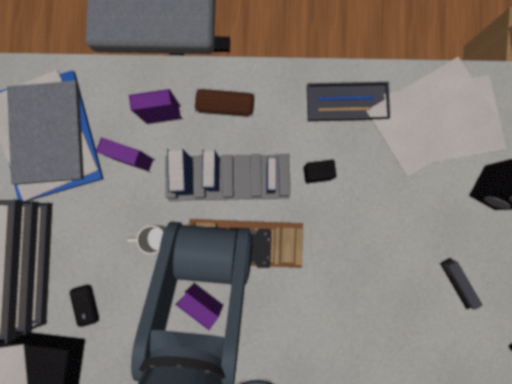

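```bash
python3 -m crank '0 -0.1 0 0.1 0.02 0.45 1;0 0 0 0 0 0.45 1;0 0 0 0 0 0 1'
python3 -c "
from h import *
plan([.4645,.0756,.0956],-.018);a=shot('wrist')['img'][100:250,80:380,::-1]
cv2.imwrite('pics/w7.png',cv2.resize(a,None,fx=2.66667,fy=4,interpolation=cv2.INTER_CUBIC)); shot('side','s7.png')"
```

```text
time: 9.32
position: [0.4689, 0.0752, 0.1535]
tool_rot: [0.008, 1.0, -0.001, 0.002]
ft_force: [-1.3, -1.0, -1.0]
grip_width: 0.0137
t 9.32 pos [0.4689 0.0752 0.1535] w 0.0137 F [-1.3 -1.  -1. ] turn [-0.031  0.041  0.02 ] shift now [0.114 0.013 1.447] after turn [0.109 0.009 1.447]
```

View pics/w7.png

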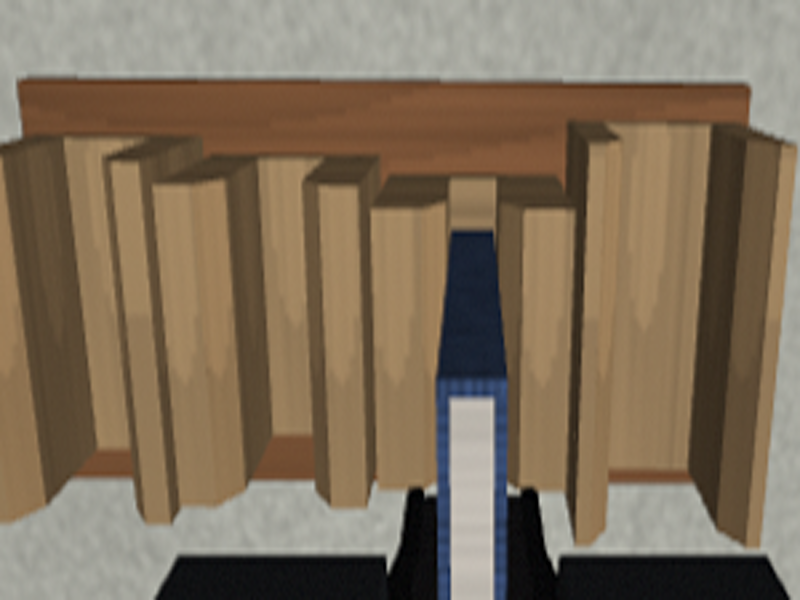

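View pics/s7.png

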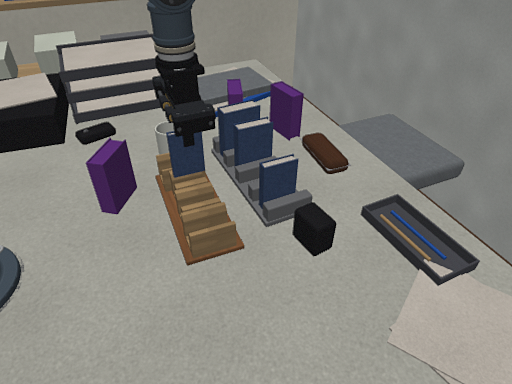

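```bash
python3 - <<'E'
from h import *
w=shot('wrist'); c=lambda u,v:(u/2.66667+80-.3,v/4+100-.4)
print('book bottom near',onplane(w,c(473,231),.0779),'block near top L/R',onplane(w,c(410,206),.07),onplane(w,c(548,206),.07))
print('block thin outer',onplane(w,c(372,207),.07),onplane(w,c(575,207),.07),'floor near',onplane(w,c(450,178),.02),onplane(w,c(496,178),.02))
print('far ends',onplane(w,c(400,487),.07),onplane(w,c(540,487),.07))
E
```

```text
book bottom near [0.4311974  0.07608869 0.0779    ] block near top L/R [0.42662292 0.05451772 0.07      ] [0.42728565 0.10184946 0.07      ]
block thin outer [0.42666965 0.04146055 0.07      ] [0.42764465 0.11110965 0.07      ] floor near [0.427468   0.06660695 0.02      ] [0.4277333  0.08543825 0.02      ]
far ends [0.4966251  0.04791419 0.07      ] [0.49730647 0.10011709 0.07      ]
```

```bash
python3 -m crank '0 0.05 0 0.18 0.01 0.3 1;0 0 0 0.05 0 0.55 1;0 0 0 0 0 0.5 1;0 0 0 0 0 0 1'
python3 -c "
from h import *
plan([.4645,.0756,.0956],-.018)"
```

```text
time: 9.98
position: [0.4609, 0.0756, 0.1001]
tool_rot: [0.008, 1.0, -0.002, 0.003]
ft_force: [0.4, 0.3, 0.1]
grip_width: 0.0138
t 9.97 pos [0.4609 0.0756 0.1001] w 0.0138 F [0.4 0.3 0.1] turn [-0.035  0.063  0.023] shift now [-0.09   0.001  0.113] after turn [-0.091  0.001  0.113]
```

```bash
python3 -m crank '0 0.05 0 -0.12 0 0.2 1;0 0 0 0 0 0 1'
python3 -c "
from h import *
plan([.4645,.0756,.0956],-.018)"
```

```text
time: 10.22
position: [0.4663, 0.0756, 0.0932]
tool_rot: [0.008, 1.0, -0.002, 0.001]
ft_force: [0.2, -0.8, -1.6]
grip_width: 0.0137
t 10.22 pos [0.4663 0.0756 0.0932] w 0.0137 F [ 0.2 -0.8 -1.6] turn [-0.036  0.023  0.024] shift now [ 0.044  0.    -0.06 ] after turn [ 0.044  0.    -0.06 ]
```

Reached the floor with almost no force. Opening and backing off upward.

```bash
python3 -m crank '0 0 0 0 0 0 0.4;0 0 0 0 0 0 0;0 0 0 0 0 0 -0.1;0 0 0 0 0 -0.7 -0.3;0 0 0 0 0 -0.8 -0.3'
python3 -m crank '0 0 0 0 0 -0.8 -0.3;0 0 0 0 0 0 -0.3'
python3 -c "
from h import *
plan([.634,-.0252,.20],.02);shot('wrist','w8.png')"
```

```text
time: 10.85
position: [0.4655, 0.0757, 0.1535]
tool_rot: [0.008, 1.0, -0.001, -0.0]
ft_force: [0.8, -0.3, -0.2]
grip_width: 0.053
time: 11.1
position: [0.4669, 0.0758, 0.1884]
tool_rot: [0.008, 1.0, -0.002, 0.002]
ft_force: [-0.1, 0.4, 0.4]
grip_width: 0.0561
t 11.10 pos [0.4669 0.0758 0.1884] w 0.0561 F [-0.1  0.4  0.4] turn [-0.039  0.049 -0.412] shift now [-4.218 -2.458 -0.263] after turn [-4.126 -2.607 -0.289]
```

View pics/w8.png

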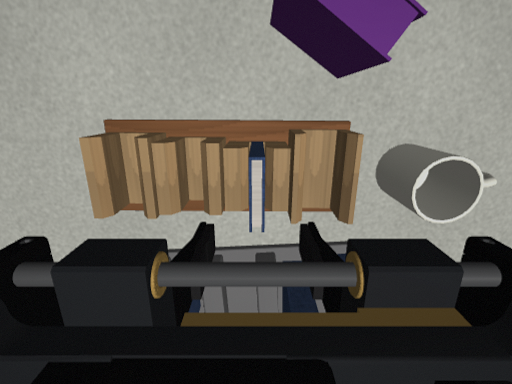

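The thin book stands upright in the narrow slot (columns 249–266, rows 143–230). Next is the small book.

```bash
python3 -m crank '0 0 -0.41 0 0 -0.2 -0.3;0 0 0 -0.9 -0.6 0 -0.3;0 0 0 -0.9 -0.6 0 -0.3;0 0 0 -0.9 -0.6 0 -0.3;0 0 0 -0.9 -0.6 0 -0.3'
python3 -m crank '0 0 0 -0.5 -0.2 0 -0.3;0 0 0 0 0 0 -0.3'
python3 -c "
from h import *
plan([.634,-.0252,.086],.02);a=shot('wrist','w9.png')['img'][110:260,150:450,::-1]
cv2.imwrite('pics/w9c.png',cv2.resize(a,None,fx=2.66667,fy=4,interpolation=cv2.INTER_CUBIC))"
```

```text
time: 11.78
position: [0.6088, -0.0164, 0.1897]
tool_rot: [-0.015, 1.0, -0.0, -0.007]
ft_force: [0.3, 0.0, 0.0]
grip_width: 0.0564
time: 12.02
position: [0.631, -0.0262, 0.1866]
tool_rot: [-0.015, 1.0, 0.0, -0.008]
ft_force: [0.9, 0.4, -0.4]
grip_width: 0.0564
t 12.03 pos [ 0.631  -0.0262  0.1866] w 0.0564 F [ 0.9  0.4 -0.4] turn [ 0.004 -0.192  0.113] shift now [-0.119  0.022  2.513] after turn [-0.077  0.024  2.514]
```

View pics/w9c.png

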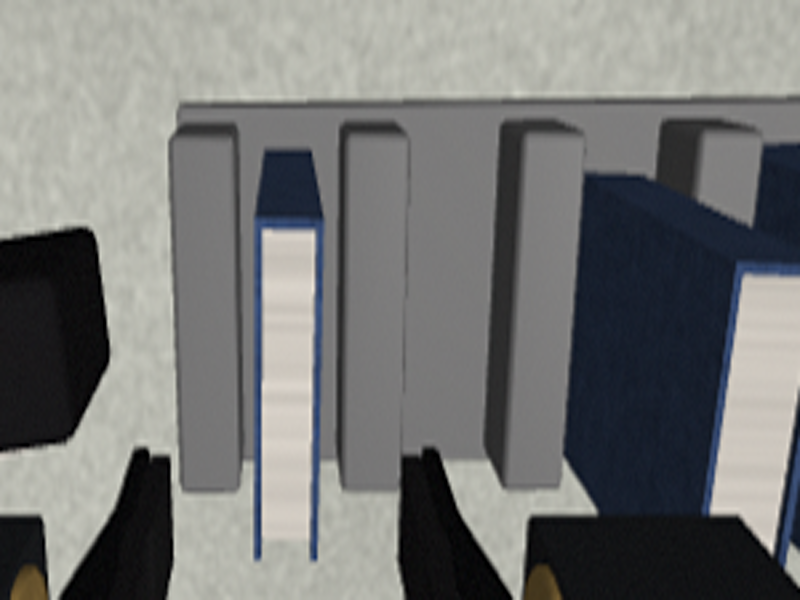

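```bash
python3 - <<'E'
from fit import *
w=shot('wrist'); c=lambda u,v:(u/2.66667+150-.3,v/4+110-.4)
s,e=fit(w,[(-.04,-.011,.127),(-.04,.011,.127),(.04,-.011,.127),(.04,.011,.127)],[c(255,218),c(323,218),c(254,558),c(318,558)],[.63,-.02,.03]);print(s,e.round(1).tolist())
plan([s[0],s[1],.086],s[2])
E
```

```text
[ 0.63181543 -0.02463772  0.02082193] [[-0.4, -0.5], [0.4, -0.2], [0.1, 0.3], [-0.0, 0.6]]
t 12.12 pos [ 0.6289 -0.0251  0.1867] w 0.0565 F [-0.2  0.7  0.2] turn [ 0.011 -0.216  0.11 ] shift now [-0.12   0.007  2.516] after turn [-0.073  0.011  2.518]
```

```bash
python3 -m crank '0 -0.2 0.11 0 0.01 0.8 -0.3;0 0 0 0 0 0.9 -0.3;0 0 0 0 0 0.8 -0.3;0 0 0 0 0 0 -0.3'
python3 -c "
from h import *
plan([.6318,-.0246,.086],.021)"
```

```text
time: 12.62
position: [0.6226, -0.021, 0.0853]
tool_rot: [-0.013, 1.0, 0.001, -0.003]
ft_force: [-0.5, -0.6, -0.0]
grip_width: 0.0565
t 12.62 pos [ 0.6226 -0.021   0.0853] w 0.0565 F [-0.5 -0.6 -0. ] turn [ 0.028 -0.064  0.047] shift now [-0.227 -0.095 -0.02 ] after turn [-0.227 -0.094 -0.018]
```

```bash
python3 -m crank '0 0 0.05 -0.25 -0.1 0 -0.3;0 0 0 0 0 0 -0.3'
python3 -c "
from h import *
plan([.6318,-.0246,.086],.021)"
```

```text
time: 12.88
position: [0.6343, -0.0246, 0.088]
tool_rot: [-0.011, 1.0, 0.001, -0.001]
ft_force: [0.3, -1.1, 0.5]
grip_width: 0.0564
t 12.88 pos [ 0.6343 -0.0246  0.088 ] w 0.0564 F [ 0.3 -1.1  0.5] turn [ 0.018 -0.023  0.007] shift now [0.063 0.001 0.049] after turn [0.063 0.001 0.049]
```

```bash
python3 -m crank '0 0 0 0 0 0 1;0 0 0 0 0 0 1;0 0 0 0 0 0 1;0 0 0 0 0 0 1;0 0 0 0 0 0 1' 15
python3 -m crank '0 0 0 0 0 0 1;0 0 0 0 0 -0.8 1;0 0 0 0 0 -0.9 1;0 0 0 0 0 -0.9 1;0 0 0 0 0 0 1' 15
python3 -c "
from h import *
plan([.465,.0022,.16],-.018);a=shot('wrist','w10.png')"
```

```text
time: 13.5
position: [0.6357, -0.0249, 0.0908]
tool_rot: [-0.011, 1.0, 0.0, 0.001]
ft_force: [-0.2, 0.4, -0.9]
grip_width: 0.0221
time: 14.12
position: [0.6338, -0.0247, 0.1948]
tool_rot: [-0.011, 1.0, 0.001, -0.002]
ft_force: [0.4, 0.1, -0.5]
grip_width: 0.0218
t 14.12 pos [ 0.6338 -0.0247  0.1948] w 0.0218 F [ 0.4  0.1 -0.5] turn [ 0.023 -0.043  0.452] shift now [4.201 0.76  0.887] after turn [4.231 0.595 0.869]
```

View pics/w10.png

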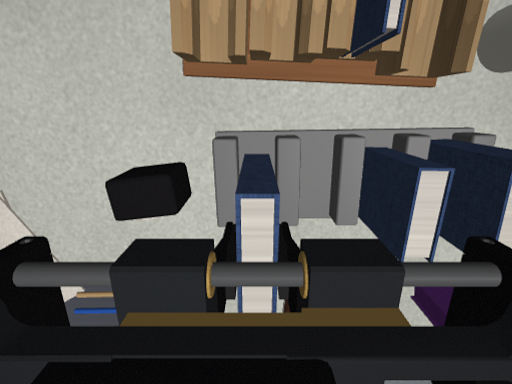

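Small book held at 22 mm. On to its block.

```bash
python3 -m crank '0 0 0.45 0.3 0 0 1;0 0 0 0.9 0.2 0 1;0 0 0 0.9 0.2 0 1;0 0 0 0.9 0.2 0 1;0 0 0 0.9 0 0 1'
python3 -m crank '0 0 0 0.3 0 0.3 1;0 0 0 0 0 0.5 1;0 0 0 0 0 0 1'
python3 -c "
from h import *
plan([.465,.0022,.16],-.018);a=shot('wrist')['img'][100:250,80:380,::-1]
cv2.imwrite('pics/w11.png',cv2.resize(a,None,fx=2.66667,fy=4,interpolation=cv2.INTER_CUBIC))"
```

```text
time: 14.8
position: [0.4649, 0.0043, 0.1864]
tool_rot: [0.013, 1.0, 0.003, -0.013]
ft_force: [0.3, 0.0, -1.8]
grip_width: 0.022
time: 15.18
position: [0.4412, 0.0069, 0.151]
tool_rot: [0.015, 1.0, 0.005, -0.02]
ft_force: [-0.3, 0.3, -1.2]
grip_width: 0.0224
t 15.18 pos [0.4412 0.0069 0.151 ] w 0.0224 F [-0.3  0.3 -1.2] turn [ 0.102 -0.465 -0.139] shift now [-0.588 -0.098 -0.25 ] after turn [-0.596 -0.108 -0.225]
```

View pics/w11.png

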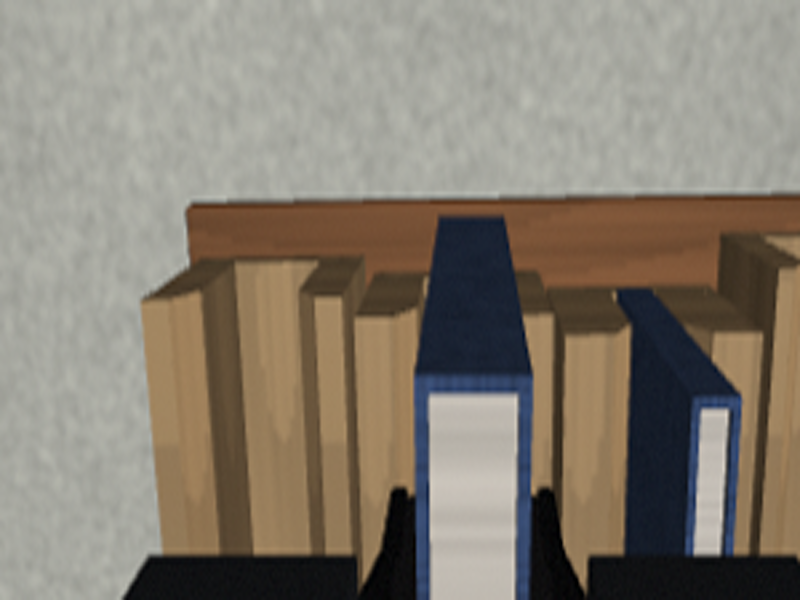

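```bash
python3 -m crank '0.1 0 -0.14 0 0 -0.5 1;0 -0.47 0 -0.6 -0.1 0 1;0 0 0 0 0 0 1;0 0 0 0 0 0 1'
python3 -c "
from h import *
plan([.465,.0022,.16],-.018)"
```

```text
time: 15.72
position: [0.4686, 0.0016, 0.1705]
tool_rot: [0.01, 1.0, 0.0, 0.002]
ft_force: [-0.1, -1.1, -1.7]
grip_width: 0.0219
t 15.72 pos [0.4686 0.0016 0.1705] w 0.0219 F [-0.1 -1.1 -1.7] turn [ 0.002  0.053 -0.013] shift now [0.093 0.014 0.262] after turn [0.091 0.014 0.262]
```

```bash
python3 -m crank '0 0 0 0.05 0.02 0.35 1;0 0 0 0 0 0 1'
python3 -c "
from h import *
plan([.465,.0022,.16],-.018);a=shot('wrist')['img'][100:250,80:380,::-1]
cv2.imwrite('pics/w12.png',cv2.resize(a,None,fx=2.66667,fy=4,interpolation=cv2.INTER_CUBIC))"
```

```text
time: 15.98
position: [0.4661, 0.0025, 0.1556]
tool_rot: [0.01, 1.0, 0.0, 0.002]
ft_force: [-0.2, -0.4, -0.7]
grip_width: 0.0218
t 15.97 pos [0.4661 0.0025 0.1556] w 0.0218 F [-0.2 -0.4 -0.7] turn [ 0.006  0.035 -0.017] shift now [ 0.028 -0.008 -0.11 ] after turn [ 0.029 -0.008 -0.11 ]
```

View pics/w12.png

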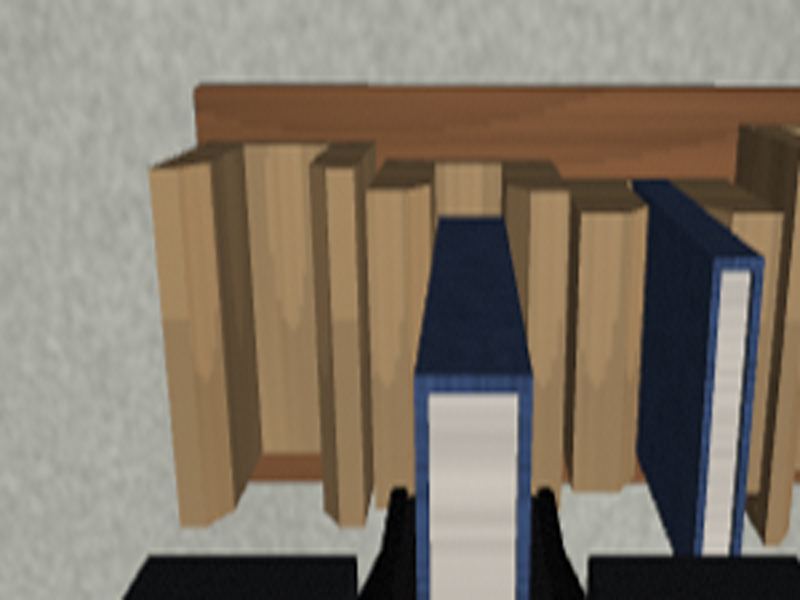

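```bash
python3 - <<'E'
from h import *
w=shot('wrist'); c=lambda u,v:(u/2.66667+80-.3,v/4+100-.4)
f=lambda a,z:onplane(w,c(*a),z)[:2].round(4)
print('book bottom near',f((437,217),.0768),f((505,217),.0768),'near top',f((415,375),.1918),f((531,375),.1918))
print('block near',f((368,188),.07),f((569,188),.07),'floor',f((436,162),.02),f((503,162),.02))
print('thin',f((715,260),.125),f((763,258),.125))
print(robot.get_obs()['position'])
E
```

```text
book bottom near [ 0.4254 -0.0085] [0.4258 0.0144] near top [ 0.4248 -0.0072] [0.4252 0.0142]
block near [ 0.4195 -0.0324] [0.4207 0.0367] floor [ 0.4202 -0.0114] [0.4207 0.016 ]
thin [0.4262 0.0696] [0.426  0.0827]
[0.46746641 0.00215194 0.15655624]
```

```bash
python3 -m crank '0 0.03 0 0.15 -0.02 0.3 1;0 0 0 0 0 0.55 1;0 0 0 0 0 0.45 1;0 0 0 0 0 0 1'
python3 -c "
from h import *
plan([.4621,.0015,.0988],-.018)"
```

```text
time: 16.58
position: [0.4611, 0.0012, 0.1029]
tool_rot: [0.01, 1.0, -0.0, 0.002]
ft_force: [-0.2, -0.4, -0.8]
grip_width: 0.0217
t 16.57 pos [0.4611 0.0012 0.1029] w 0.0217 F [-0.2 -0.4 -0.8] turn [-0.007  0.052 -0.016] shift now [-0.024  0.009  0.103] after turn [-0.025  0.008  0.102]
```

```bash
python3 -m crank '0 0 0 -0.02 0 0.13 1;0 0 0 0 0 0 1'
python3 -c "
from h import *
plan([.4621,.0015,.0988],-.018)"
```

```text
time: 16.82
position: [0.4631, 0.0007, 0.0985]
tool_rot: [0.01, 1.0, -0.001, 0.004]
ft_force: [0.1, 0.2, -0.8]
grip_width: 0.0217
t 16.82 pos [0.4631 0.0007 0.0985] w 0.0217 F [ 0.1  0.2 -0.8] turn [-0.017  0.086 -0.016] shift now [ 0.025  0.019 -0.007] after turn [ 0.025  0.019 -0.007]
```

```bash
python3 -m crank '0 0 0 0 0 0 0.3;0 0 0 0 0 0 0;0 0 0 0 0 0 -0.2;0 0 0 0 0 -0.7 -0.25;0 0 0 0 0 -0.8 -0.25'
python3 -m crank '0 0 0 0 0 -0.9 -0.25;0 0 0 0 0 -0.4 -0.25;0 0 0 0 0 0 -0.25'
python3 -c "
from h import *
plan([.6423,.1252,.21],.02);shot('wrist','w13.png')"
```

```text
time: 17.45
position: [0.4615, 0.0012, 0.1588]
tool_rot: [0.01, 1.0, -0.0, 0.002]
ft_force: [-0.0, 1.0, 0.7]
grip_width: 0.0531
time: 17.82
position: [0.4623, 0.0011, 0.2146]
tool_rot: [0.01, 1.0, -0.001, 0.004]
ft_force: [-0.0, 0.0, 0.3]
grip_width: 0.0544
t 17.82 pos [0.4623 0.0011 0.2146] w 0.0544 F [-0.   0.   0.3] turn [-0.021  0.102 -0.45 ] shift now [-4.439  3.19   0.151] after turn [-4.562  3.013  0.116]
```

View pics/w13.png

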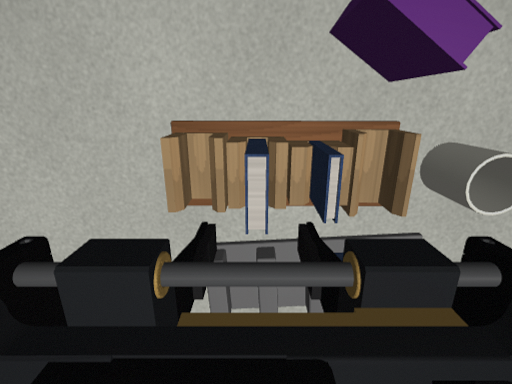

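The small book is upright in its slot (columns 246–270). Next is the medium book.

```bash
python3 -m crank '0 0.1 -0.45 0 0 0 -0.25;0 0 0 -0.9 0.7 0 -0.25;0 0 0 -0.9 0.7 0 -0.25;0 0 0 -0.9 0.7 0 -0.25;0 0 0 -0.9 0.7 0 -0.25'
python3 -m crank '0 0 0 -0.7 0.2 0 -0.25;0 0 0 0 0 0 -0.25;0 0 0 0 0 0 -0.25'
python3 -c "
from h import *
plan([.6423,.1252,.095],.02);a=shot('wrist','w14.png')['img'][110:260,150:450,::-1]
cv2.imwrite('pics/w14c.png',cv2.resize(a,None,fx=2.66667,fy=4,interpolation=cv2.INTER_CUBIC))"
```

```text
time: 18.5
position: [0.6018, 0.1177, 0.2063]
tool_rot: [-0.011, 1.0, -0.001, -0.008]
ft_force: [0.0, -0.6, 0.1]
grip_width: 0.0545
time: 18.88
position: [0.6295, 0.1287, 0.2002]
tool_rot: [-0.015, 1.0, -0.001, -0.013]
ft_force: [-0.2, -1.2, -0.4]
grip_width: 0.0542
t 18.88 pos [0.6295 0.1287 0.2002] w 0.0542 F [-0.2 -1.2 -0.4] turn [-0.014 -0.287  0.104] shift now [-0.383 -0.095  2.622] after turn [-0.318 -0.095  2.63 ]
```

View pics/w14c.png

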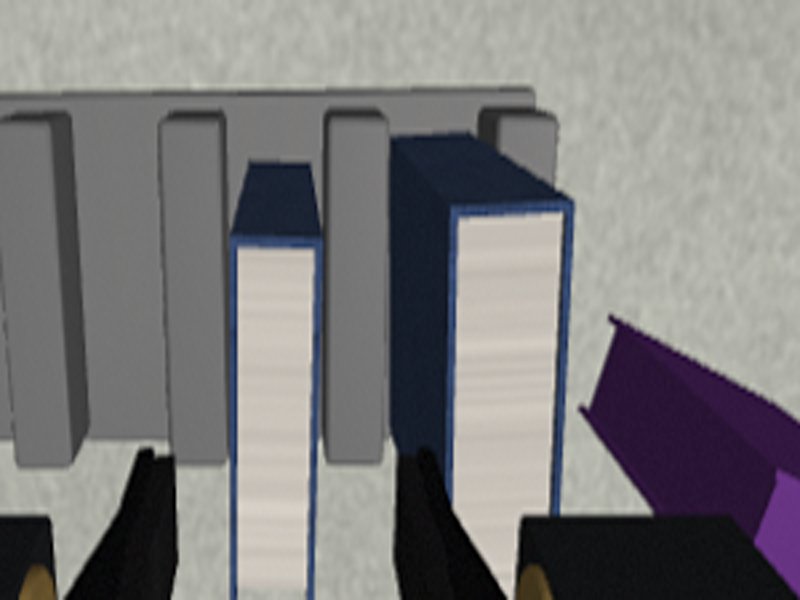

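```bash
python3 - <<'E'
from h import *
w=shot('wrist'); c=lambda u,v:(u/2.66667+150-.3,v/4+110-.4)
f=lambda a,z:onplane(w,c(*a),z)[:2].round(4)
print('med near',f((231,237),.137),f((322,237),.137),f((234,590),.137),f((312,590),.137))
print('thick near',f((452,207),.147),f((573,202),.147),f((556,510),.147))
print(robot.get_obs()['position'])
E
```

```text
med near [0.597  0.1104] [0.5961 0.1396] [0.6817 0.1122] [0.6808 0.1398]
thick near [0.5867 0.1783] [0.5846 0.215 ] [0.6529 0.2191]
[0.62961786 0.12846465 0.20087223]
```

```bash
python3 -m crank '0 -0.3 0.12 -0.3 -0.09 0 -0.25;0 0 0 0 0 0.8 -0.25;0 0 0 0 0 0 -0.25'
python3 -c "
from h import *
plan([.6415,.1255,.096],.015)"
```

```text
time: 19.35
position: [0.6422, 0.1232, 0.1695]
tool_rot: [-0.008, 1.0, -0.001, 0.003]
ft_force: [0.7, -0.1, 1.1]
grip_width: 0.0547
t 19.35 pos [0.6422 0.1232 0.1695] w 0.0547 F [ 0.7 -0.1  1.1] turn [-0.018  0.077  0.003] shift now [0.03  0.06  1.837] after turn [0.017 0.057 1.838]
```

```bash
python3 -m crank '0 0.05 0 0 0.06 0.6 -0.25;0 0 0 0 0 0.65 -0.25;0 0 0 0 0 0.6 -0.25;0 0 0 0 0 0 -0.25'
python3 -c "
from h import *
plan([.6415,.1255,.096],.015)"
```

```text
time: 19.85
position: [0.6479, 0.124, 0.1007]
tool_rot: [-0.007, 1.0, -0.001, 0.008]
ft_force: [-0.2, 0.4, -0.4]
grip_width: 0.0542
t 19.85 pos [0.6479 0.124  0.1007] w 0.0542 F [-0.2  0.4 -0.4] turn [-0.022  0.178 -0.022] shift now [0.161 0.039 0.116] after turn [0.16  0.039 0.118]
```

```bash
python3 -m crank '0 0.25 0 0.12 0.04 0.1 -0.25;0 0 0 0 0 0 -0.25'
python3 -c "
from h import *
plan([.6415,.1255,.096],.015)"
```

```text
time: 20.1
position: [0.645, 0.1255, 0.0997]
tool_rot: [-0.006, 1.0, -0.001, -0.001]
ft_force: [-0.5, 0.6, -0.2]
grip_width: 0.0542
t 20.10 pos [0.645  0.1255 0.0997] w 0.0542 F [-0.5  0.6 -0.2] turn [-0.021 -0.026 -0.026] shift now [0.087 0.002 0.093] after turn [0.088 0.002 0.093]
```

```bash
python3 -m crank '0 0 0 0 0 0 1;0 0 0 0 0 0 1;0 0 0 0 0 0 1;0 0 0 0 0 0 1;0 0 0 0 0 0 1' 20
python3 -c "
from h import *
plan([.6415,.1255,.096],.015)"
```

```text
time: 20.72
position: [0.6463, 0.1256, 0.1019]
tool_rot: [-0.006, 1.0, -0.001, 0.001]
ft_force: [0.5, -0.6, 0.5]
grip_width: 0.0299
t 20.73 pos [0.6463 0.1256 0.1019] w 0.0299 F [ 0.5 -0.6  0.5] turn [-0.022  0.02  -0.025] shift now [0.121 0.    0.148] after turn [0.121 0.    0.149]
```

```bash
python3 -m crank '0 0 0 0 0 -0.8 1;0 0 0 0 0 -0.9 1;0 0 0 0 0 -0.9 1;0 0 0 0 0 0 1' 20
python3 -c "
from h import *
plan([.6415,-.071,.21],-.018)"
```

```text
time: 21.22
position: [0.6434, 0.1257, 0.2039]
tool_rot: [-0.006, 1.0, -0.001, -0.004]
ft_force: [0.4, 0.1, -3.2]
grip_width: 0.03
t 21.23 pos [0.6434 0.1257 0.2039] w 0.0300 F [ 0.4  0.1 -3.2] turn [-0.022 -0.091  0.353] shift now [ 0.111 -4.917 -0.143] after turn [-0.041 -4.918 -0.152]
```

```bash
python3 -m crank '0 -0.09 0.35 0 -0.8 0 1;0 0 0 0 -0.9 0 1;0 0 0 0 -0.9 0 1;0 0 0 0 -0.9 0 1;0 0 0 0 -0.9 0 1'
python3 -m crank '0 0 0 0 -0.3 0 1;0 0 0 0 0 0 1'
python3 -c "
from h import *
plan([.464,-.071,.21],-.018)"
```

```text
time: 21.85
position: [0.6337, -0.0503, 0.1909]
tool_rot: [0.006, 1.0, 0.001, -0.01]
ft_force: [0.1, 0.0, -3.5]
grip_width: 0.0301
time: 22.1
position: [0.6311, -0.0642, 0.1864]
tool_rot: [0.008, 1.0, 0.002, -0.014]
ft_force: [-0.5, 0.4, -3.0]
grip_width: 0.03
t 22.10 pos [ 0.6311 -0.0642  0.1864] w 0.0300 F [-0.5  0.4 -3. ] turn [ 0.051 -0.316  0.012] shift now [ 4.188 -0.238 -0.475] after turn [ 4.173 -0.244 -0.589]
```

```bash
python3 -m crank '0.05 -0.3 0 0 -0.2 -0.4 1;0 0 0 0.8 0 0 1;0 0 0 0.9 0 0 1;0 0 0 0.9 0 0 1;0 0 0 0.7 0 0 1'
python3 -m crank '0 0 0 0.3 0 0 1;0 0 0 0 0 0 1'
python3 -c "
from h import *
plan([.464,-.071,.17],-.018)"
```

```text
time: 22.72
position: [0.4989, -0.0663, 0.2059]
tool_rot: [0.004, 1.0, -0.001, 0.005]
ft_force: [-1.0, -0.5, -3.0]
grip_width: 0.0298
time: 22.98
position: [0.4858, -0.0647, 0.2078]
tool_rot: [0.004, 1.0, -0.001, 0.007]
ft_force: [-0.4, -0.4, -3.1]
grip_width: 0.03
t 22.98 pos [ 0.4858 -0.0647  0.2078] w 0.0300 F [-0.4 -0.4 -3.1] turn [-0.024  0.15   0.126] shift now [ 0.557 -0.158  0.939] after turn [ 0.543 -0.166  0.946]
```

```bash
python3 -m crank '0 0.13 0.12 0.5 -0.16 0 1;0 0 0 0 0 0.45 1;0 0 0 0 0 0.3 1;0 0 0 0 0 0 1'
python3 -c "
from h import *
plan([.464,-.071,.17],-.018);a=shot('wrist')['img'][100:250,110:410,::-1]
cv2.imwrite('pics/w15.png',cv2.resize(a,None,fx=2.66667,fy=4,interpolation=cv2.INTER_CUBIC))"
```

```text
time: 23.48
position: [0.4671, -0.0729, 0.1778]
tool_rot: [0.009, 1.0, -0.002, 0.002]
ft_force: [-0.9, -0.5, -3.2]
grip_width: 0.0301
t 23.48 pos [ 0.4671 -0.0729  0.1778] w 0.0301 F [-0.9 -0.5 -3.2] turn [-0.05   0.053  0.008] shift now [0.08  0.047 0.194] after turn [0.079 0.046 0.194]
```

View pics/w15.png

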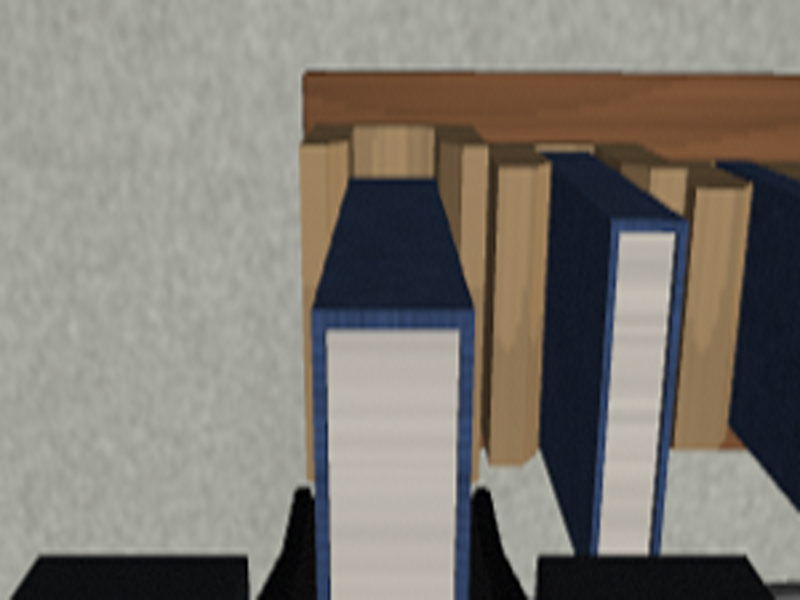

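```bash
python3 - <<'E'
from h import *
w=shot('wrist'); c=lambda u,v:(u/2.66667+110-.3,v/4+100-.4)
f=lambda a,z:onplane(w,c(*a),z)[:2].round(4)
z=robot.get_obs()['position'][2]-.0899
print('book bottom near',f((348,180),z),f((436,180),z),'top',f((313,310),z+.125),f((474,310),z+.125))
print('block near',f((301,143),.07),f((488,144),.07),'floor',f((353,126),.02),f((434,126),.02))
print('small',f((610,221),.135),f((687,221),.135))
print(robot.get_obs()['position'])
E
```

```text
book bottom near [ 0.4192 -0.0878] [ 0.4197 -0.0572] top [ 0.4171 -0.0861] [ 0.4175 -0.0569]
block near [ 0.4125 -0.1061] [ 0.4138 -0.037 ] floor [ 0.4133 -0.0898] [ 0.4139 -0.0545]
small [ 0.4216 -0.0099] [0.4219 0.0121]
[ 0.46797057 -0.07308847  0.17859643]
```

```bash
python3 -m crank '-0.03 0.04 0 0.14 0.01 0.4 1;0 0 0 0 0 0.6 1;0 0 0 0 0 0.5 1;0 0 0 0 0 0 1'
python3 -c "
from h import *
plan([.4625,-.0727,.110],-.018)"
```

```text
time: 24.08
position: [0.4662, -0.0743, 0.1197]
tool_rot: [0.008, 1.0, -0.003, 0.005]
ft_force: [0.2, 0.2, -3.1]
grip_width: 0.0294
t 24.07 pos [ 0.4662 -0.0743  0.1197] w 0.0294 F [ 0.2  0.2 -3.1] turn [-0.063  0.12   0.017] shift now [0.095 0.039 0.24 ] after turn [0.093 0.038 0.242]
```

```bash
python3 -m crank '-0.06 0.15 0 0.08 0.04 0.2 1;0 0 0 0 0 0 1'
python3 -c "
from h import *
plan([.4625,-.0727,.110],-.018)"
```

```text
time: 24.32
position: [0.4642, -0.0731, 0.1126]
tool_rot: [0.008, 1.0, -0.001, -0.0]
ft_force: [-0.1, -0.3, -2.6]
grip_width: 0.0299
t 24.32 pos [ 0.4642 -0.0731  0.1126] w 0.0299 F [-0.1 -0.3 -2.6] turn [-0.012 -0.008  0.019] shift now [0.044 0.008 0.064] after turn [0.044 0.008 0.064]
```

```bash
python3 -m crank '0 0 0 0.04 0 0.11 1;0 0 0 0 0 0 1'
python3 -c "
from h import *
plan([.4625,-.0727,.110],-.018)"
```

```text
time: 24.58
position: [0.4654, -0.0741, 0.11]
tool_rot: [0.008, 1.0, -0.002, 0.003]
ft_force: [0.1, -0.2, -3.2]
grip_width: 0.0297
t 24.57 pos [ 0.4654 -0.0741  0.11  ] w 0.0297 F [ 0.1 -0.2 -3.2] turn [-0.043  0.073  0.019] shift now [0.073 0.034 0.   ] after turn [0.073 0.034 0.001]
```

```bash
python3 -m crank '-0.04 0.08 0 0.06 0.03 0.1 1;0 0 0 0 0 0 1'
python3 -c "
from h import *
plan([.4625,-.0727,.110],-.018)"
```

```text
time: 24.82
position: [0.4662, -0.0744, 0.1093]
tool_rot: [0.008, 1.0, -0.002, 0.004]
ft_force: [0.1, -1.0, -4.0]
grip_width: 0.0298
t 24.82 pos [ 0.4662 -0.0744  0.1093] w 0.0298 F [ 0.1 -1.  -4. ] turn [-0.043  0.086  0.022] shift now [ 0.094  0.04  -0.02 ] after turn [ 0.094  0.04  -0.019]
```

```bash
python3 -m crank '-0.04 0.15 0 0.12 0.05 0.2 1;0 0 0 0 0 0 1'
python3 -c "
from h import *
plan([.4625,-.0727,.110],-.018)"
```

```text
time: 25.08
position: [0.4665, -0.0745, 0.1044]
tool_rot: [0.008, 1.0, -0.003, 0.003]
ft_force: [0.4, 0.2, -3.7]
grip_width: 0.0302
t 25.07 pos [ 0.4665 -0.0745  0.1044] w 0.0302 F [ 0.4  0.2 -3.7] turn [-0.059  0.073  0.019] shift now [ 0.099  0.042 -0.14 ] after turn [ 0.1    0.043 -0.139]
```

```bash
python3 -c "
from h import *
a=shot('wrist','w16.png'); shot('side','s16.png')
b=cv2.imread('pics/s16.png')[130:270,140:320]; cv2.imwrite('pics/s16c.png',cv2.resize(b,None,fx=4,fy=4,interpolation=cv2.INTER_CUBIC))"
```

```text
(no output)
```

View pics/w16.png

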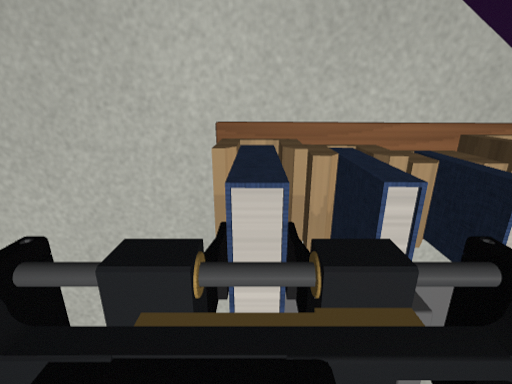

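View pics/s16c.png

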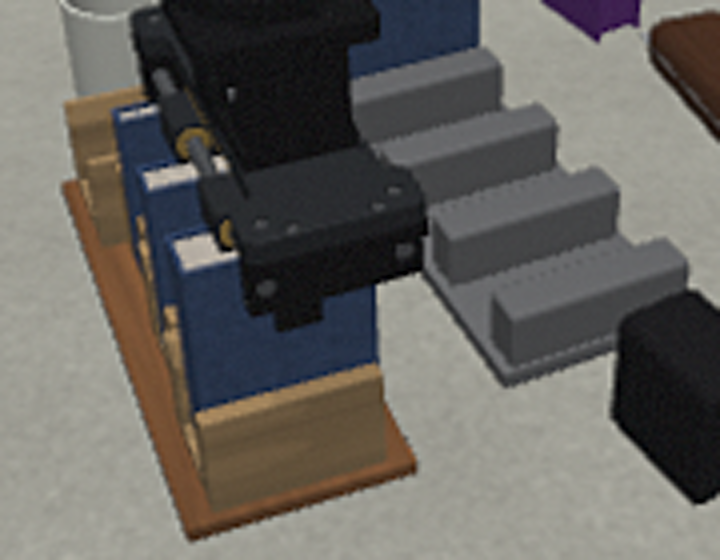

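The book's near top edge has moved from row 177 to 185 in the wrist view. So it slid up in the fingers and is resting on the slot floor. Releasing.

```bash
python3 -m crank '0 0 0 0 0 0 0.2;0 0 0 0 0 0 0;0 0 0 0 0 0 -0.2;0 0 0 0 0 -0.7 -0.25;0 0 0 0 0 -0.8 -0.25'
python3 -m crank '0 0 0 0 0 -0.9 -0.25;0 0 0 0 0 -0.5 -0.25;0 0 0 0 0 0 -0.25'
python3 -c "
from h import *
plan([.6357,-.07,.23],.06);a=shot('wrist','w17.png')['img'][100:250,110:410,::-1]
cv2.imwrite('pics/w17c.png',cv2.resize(a,None,fx=2.66667,fy=4,interpolation=cv2.INTER_CUBIC))"
```

```text
time: 25.8
position: [0.4625, -0.0728, 0.1618]
tool_rot: [0.008, 1.0, -0.0, -0.003]
ft_force: [-1.4, 0.0, -0.5]
grip_width: 0.0532
time: 26.18
position: [0.4635, -0.0729, 0.2212]
tool_rot: [0.008, 1.0, -0.001, -0.001]
ft_force: [-0.3, 0.5, -0.9]
grip_width: 0.054
t 26.18 pos [ 0.4635 -0.0729  0.2212] w 0.0540 F [-0.3  0.5 -0.9] turn [-0.022 -0.018 -0.875] shift now [-4.303  0.143 -0.226] after turn [-4.302 -0.185 -0.219]
```

View pics/w17c.png

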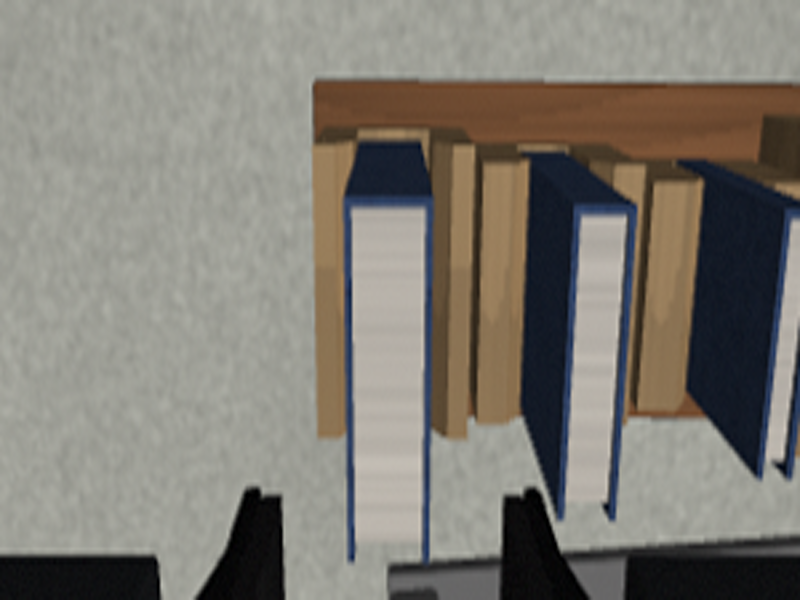

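```bash
python3 - <<'E'
from fit import *
w=shot('wrist'); c=lambda u,v:(u/2.66667+110-.3,v/4+100-.4)
for z in (.145,.15):
  s,e=fit(w,[(-.045,-.015,z),(-.045,.015,z),(.045,-.015,z),(.045,.015,z)],[c(346,198),c(432,198),c(350,560),c(428,560)],[.46,-.07,0]);print(z,s.round(4),e.round(1).tolist())
s,e=fit(w,[(-.045,-.035,.07),(-.045,.035,.07),(.045,-.035,.07),(.045,.035,.07)],[c(314,143),c(475,144),c(319,437),c(467,437)],[.46,-.07,0]);print('block',s.round(4),e.round(1).tolist())
E
```

```text
0.145 [ 0.4604 -0.0735 -0.0158] [[-0.9, -0.7], [0.9, -0.6], [-0.7, 0.9], [0.7, 1.0]]
0.15 [ 0.4593 -0.0735 -0.0159] [[-1.3, -1.1], [1.3, -1.0], [-1.0, 2.4], [1.0, 2.4]]
block [ 0.4564 -0.0717 -0.0195] [[-0.6, -0.2], [0.4, -0.1], [-0.4, 0.1], [0.6, 0.4]]
```

The medium book is fully down and about 4 mm off centre in x. The last is the thick book: out along x, then across y.

```bash
python3 -m crank '0 0 -0.45 -0.6 0 -0.2 -0.3;0 0 -0.42 -0.9 0 0 -0.3;0 0 0 -0.9 0.3 0 -0.3;0 0 0 -0.9 0.8 0 -0.3;0 0 0 -0.6 0.9 0 -0.3'
python3 -m crank '0 0 0 0 0.9 0 -0.3;0 0 0 0 0.9 0 -0.3;0 0 0 0 0.9 0 -0.3;0 0 0 0 0.6 0 -0.3;0 0 0 0 0 0 -0.3'
python3 -c "
from h import *
plan([.6357,.1997,.21],.06)"
```

```text
time: 26.9
position: [0.6119, 0.0142, 0.217]
tool_rot: [-0.028, 1.0, 0.002, -0.011]
ft_force: [0.3, -0.0, -0.1]
grip_width: 0.0565
time: 27.52
position: [0.601, 0.1524, 0.2056]
tool_rot: [-0.029, 0.999, 0.002, -0.02]
ft_force: [-0.7, -0.2, -0.0]
grip_width: 0.0567
t 27.52 pos [0.601  0.1524 0.2056] w 0.0567 F [-0.7 -0.2 -0. ] turn [ 0.07  -0.454 -0.015] shift now [-0.93   1.13  -0.139] after turn [-0.937  1.128 -0.109]
```

```bash
python3 -m crank '0.07 -0.45 0 -0.4 0.5 -0.1 -0.3;0 0 0 -0.45 0.6 0 -0.3;0 0 0 0 0 0 -0.3;0 0 0 0 0 0 -0.3'
python3 -c "
from h import *
plan([.6357,.1997,.21],.06);a=shot('wrist','w18.png')['img'][110:260,150:450,::-1]
cv2.imwrite('pics/w18c.png',cv2.resize(a,None,fx=2.66667,fy=4,interpolation=cv2.INTER_CUBIC))"
```

```text
time: 28.02
position: [0.6343, 0.198, 0.2065]
tool_rot: [-0.028, 1.0, -0.001, 0.0]
ft_force: [-0.7, 0.5, 0.1]
grip_width: 0.0565
t 28.02 pos [0.6343 0.198  0.2065] w 0.0565 F [-0.7  0.5  0.1] turn [-0.018  0.005 -0.052] shift now [-0.037  0.04  -0.087] after turn [-0.037  0.04  -0.087]
```

View pics/w18c.png

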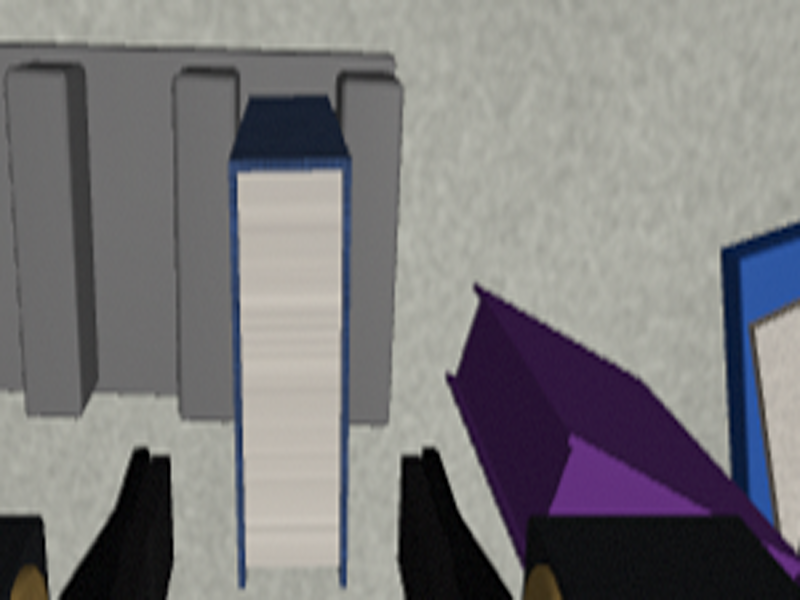

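```bash
python3 - <<'E'
from fit import *
w=shot('wrist'); c=lambda u,v:(u/2.66667+150-.3,v/4+110-.4); z=.147
s,e=fit(w,[(-.05,-.019,z),(-.05,.019,z),(.05,-.019,z),(.05,.019,z)],[c(230,163),c(350,160),c(241,587),c(344,585)],[.63,.2,0.06]);print(s.round(4),e.round(1).tolist())
plan([s[0],s[1],.106],s[2])
E
```

```text
[0.6355 0.2002 0.0688] [[-0.7, -0.5], [0.6, -0.3], [-1.0, 0.5], [1.1, 0.7]]
t 28.12 pos [0.6342 0.1979 0.2068] w 0.0563 F [-0.1  0.   0.3] turn [-0.015  0.005 -0.158] shift now [-0.036  0.061  2.519] after turn [-0.038  0.057  2.519]
```

```bash
python3 -m crank '0 0 -0.15 -0.03 0.08 0.6 -0.3;0 0 0 0 0 0.7 -0.3;0 0 0 0 0 0 -0.3'
python3 -c "
from h import *
plan([.6355,.2002,.106],.069)"
```

```text
time: 28.5
position: [0.6354, 0.1988, 0.1549]
tool_rot: [-0.033, 0.999, -0.001, 0.001]
ft_force: [0.2, -0.7, 0.2]
grip_width: 0.0568
t 28.50 pos [0.6354 0.1988 0.1549] w 0.0568 F [ 0.2 -0.7  0.2] turn [-0.02   0.025 -0.039] shift now [-0.002  0.038  1.224] after turn [-0.005  0.036  1.224]
```

```bash
python3 -m crank '0 0.05 -0.03 0.02 0.05 0.7 -0.3;0 0 0 0 0 0.6 -0.3;0 0 0 0 0 0 -0.3'
python3 -c "
from h import *
plan([.6355,.2002,.106],.069)"
```

```text
time: 28.88
position: [0.6373, 0.1995, 0.1064]
tool_rot: [-0.033, 0.999, -0.001, 0.002]
ft_force: [-1.0, 0.0, 0.5]
grip_width: 0.0564
t 28.88 pos [0.6373 0.1995 0.1064] w 0.0564 F [-1.   0.   0.5] turn [-0.018  0.051 -0.032] shift now [0.043 0.021 0.01 ] after turn [0.043 0.021 0.01 ]
```

```bash
python3 -m crank '0 0 0 0 0 0 1;0 0 0 0 0 0 1;0 0 0 0 0 0 1;0 0 0 0 0 0 1;0 0 0 0 0 0 1' 28
python3 -c "
from h import *
plan([.6355,.2002,.106],.069)"
python3 -m crank '0 0 0 0 0 -0.8 1;0 0 0 0 0 -0.9 1;0 0 0 0 0 -0.9 1;0 0 0 0 0 -0.4 1;0 0 0 0 0 0 1' 28
python3 -c "
from h import *
plan([.6355,.152,.22],-.018)"
```

```text
time: 29.5
position: [0.6392, 0.1994, 0.1106]
tool_rot: [-0.033, 0.999, -0.0, 0.005]
ft_force: [0.0, 0.3, -1.8]
grip_width: 0.0378
t 29.50 pos [0.6392 0.1994 0.1106] w 0.0378 F [ 0.   0.3 -1.8] turn [-0.014  0.118 -0.037] shift now [0.093 0.025 0.113] after turn [0.091 0.025 0.114]
time: 30.12
position: [0.6349, 0.1991, 0.2287]
tool_rot: [-0.033, 0.999, -0.001, -0.0]
ft_force: [0.9, -0.3, -4.5]
grip_width: 0.038
t 30.12 pos [0.6349 0.1991 0.2287] w 0.0380 F [ 0.9 -0.3 -4.5] turn [-0.023 -0.005  0.961] shift now [ 0.062 -1.176  0.221] after turn [-0.036 -1.178  0.219]
```

```bash
python3 -m crank '0 0 0.5 0 -0.4 0 1;0 0 0.46 0 -0.7 0 1;0 0 0 0.9 0 0 1;0 0 0 0.9 0 0 1;0 0 0 0.9 0 0 1'
python3 -m crank '0 0 0 0.8 0 0 1;0 0 0 0 0 0 1;0 0 0 0 0 0 1'
python3 -c "
from h import *
plan([.467,.1505,.187],-.018)"
```

```text
time: 30.75
position: [0.5244, 0.1505, 0.22]
tool_rot: [0.015, 1.0, -0.003, -0.007]
ft_force: [-0.0, -0.5, -4.8]
grip_width: 0.0381
time: 31.12
position: [0.4859, 0.1484, 0.2166]
tool_rot: [0.018, 1.0, -0.005, -0.012]
ft_force: [0.3, 0.3, -3.7]
grip_width: 0.0379
t 31.12 pos [0.4859 0.1484 0.2166] w 0.0379 F [ 0.3  0.3 -3.7] turn [-0.108 -0.278 -0.204] shift now [0.457 0.042 0.751] after turn [0.474 0.043 0.74 ]
```

```bash
python3 -m crank '-0.1 -0.28 -0.2 0.47 0.04 0 1;0 0 0 0 0 0.4 1;0 0 0 0 0 0.3 1;0 0 0 0 0 0 1'
python3 -c "
from h import *
plan([.467,.1505,.187],-.018);a=shot('wrist')['img'][100:250,110:410,::-1]
cv2.imwrite('pics/w19.png',cv2.resize(a,None,fx=2.66667,fy=4,interpolation=cv2.INTER_CUBIC))"
```

```text
time: 31.62
position: [0.4707, 0.149, 0.1869]
tool_rot: [0.011, 1.0, -0.001, 0.001]
ft_force: [-0.6, 0.0, -4.3]
grip_width: 0.0379
t 31.62 pos [0.4707 0.149  0.1869] w 0.0379 F [-0.6  0.  -4.3] turn [-0.014  0.025 -0.042] shift now [ 0.094  0.035 -0.002] after turn [ 0.094  0.036 -0.001]
```

View pics/w19.png

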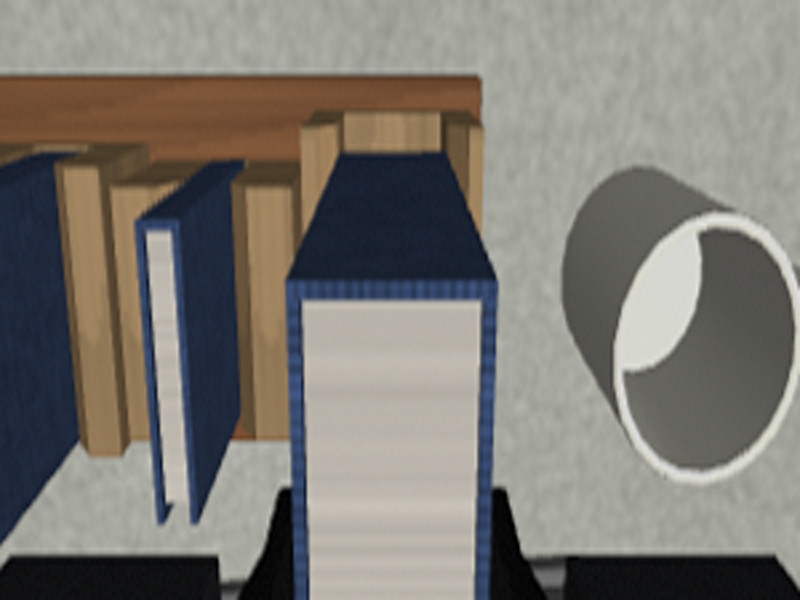

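```bash
python3 - <<'E'
from h import *
w=shot('wrist'); c=lambda u,v:(u/2.66667+110-.3,v/4+100-.4)
f=lambda a,z:onplane(w,c(*a),z)[:2].round(4)
for d in (.0985,.095):
  z=robot.get_obs()['position'][2]-d
  print('book bottom near',f((342,154),z),f((448,154),z),'top',f((288,283),z+.135),f((497,281),z+.135))
print('block near',f((301,126),.07),f((483,126),.07),'floor',f((343,111),.02),f((441,111),.02))
print(robot.get_obs()['position'])
E
```

```text
book bottom near [0.4177 0.1325] [0.4185 0.1703] top [0.4171 0.132 ] [0.4176 0.1692]
book bottom near [0.4173 0.1327] [0.4181 0.17  ] top [0.4163 0.1326] [0.4168 0.1687]
block near [0.4126 0.1157] [0.414 0.185] floor [0.4131 0.1284] [0.4139 0.1722]
[0.47160215 0.14920232 0.18794027]
```

```bash
python3 -m crank '0 0.03 0 0.13 -0.01 0.4 1;0 0 0 0 0 0.6 1;0 0 0 0 0 0.5 1;0 0 0 0 0 0 1'
python3 -c "
from h import *
plan([.4672,.1486,.1185],-.018)"
```

```text
time: 32.22
position: [0.4712, 0.1491, 0.129]
tool_rot: [0.011, 1.0, -0.0, 0.005]
ft_force: [0.1, -0.6, -4.1]
grip_width: 0.0379
t 32.23 pos [0.4712 0.1491 0.129 ] w 0.0379 F [ 0.1 -0.6 -4.1] turn [-0.002  0.119 -0.043] shift now [ 0.102 -0.015  0.262] after turn [ 0.1   -0.014  0.263]
```

```bash
python3 -m crank '0 0.15 0 0.1 -0.01 0.25 1;0 0 0 0 0 0 1'
python3 -c "
from h import *
plan([.4672,.1486,.1185],-.018)"
```

```text
time: 32.48
position: [0.4688, 0.1489, 0.1199]
tool_rot: [0.011, 1.0, 0.0, -0.0]
ft_force: [-0.7, -0.8, -3.8]
grip_width: 0.038
t 32.48 pos [0.4688 0.1489 0.1199] w 0.0380 F [-0.7 -0.8 -3.8] turn [ 0.002 -0.    -0.043] shift now [ 0.039 -0.009  0.035] after turn [ 0.039 -0.008  0.035]
```

```bash
python3 -m crank '0 0 0 0.06 0 0.15 1;0 0 0 0 0 0 1'
python3 -c "
from h import *
plan([.4672,.1486,.1185],-.018)"
```

```text
time: 32.72
position: [0.4711, 0.1495, 0.1187]
tool_rot: [0.011, 1.0, 0.001, 0.006]
ft_force: [-0.9, 0.6, -4.1]
grip_width: 0.0377
t 32.73 pos [0.4711 0.1495 0.1187] w 0.0377 F [-0.9  0.6 -4.1] turn [ 0.017  0.137 -0.038] shift now [ 0.097 -0.025  0.004] after turn [ 0.097 -0.025  0.005]
```

```bash
python3 -m crank '0 0.14 0 0.12 -0.02 0.2 1;0 0 0 0 0 0 1'
python3 -c "
from h import *
plan([.4672,.1486,.1185],-.018)"
```

```text
time: 32.98
position: [0.4728, 0.1496, 0.116]
tool_rot: [0.011, 1.0, 0.002, 0.008]
ft_force: [-1.1, 0.5, -3.7]
grip_width: 0.0379
t 32.98 pos [0.4728 0.1496 0.116 ] w 0.0379 F [-1.1  0.5 -3.7] turn [ 0.041  0.179 -0.036] shift now [ 0.137 -0.029 -0.066] after turn [ 0.138 -0.029 -0.064]
```

```bash
python3 -m crank '0 0.2 0 0.22 -0.03 -0.1 1;0 0 0 0 0 0 1'
python3 -c "
from h import *
plan([.4672,.1486,.1185],-.018);a=shot('wrist')['img'][100:250,110:410,::-1]
cv2.imwrite('pics/w20.png',cv2.resize(a,None,fx=2.66667,fy=4,interpolation=cv2.INTER_CUBIC))"
```

```text
time: 33.22
position: [0.462, 0.1485, 0.1194]
tool_rot: [0.011, 1.0, 0.002, -0.003]
ft_force: [-1.0, -0.7, -3.0]
grip_width: 0.0378
t 33.23 pos [0.462  0.1485 0.1194] w 0.0378 F [-1.  -0.7 -3. ] turn [ 0.038 -0.065 -0.035] shift now [-0.129  0.006  0.021] after turn [-0.129  0.006  0.021]
```

View pics/w20.png

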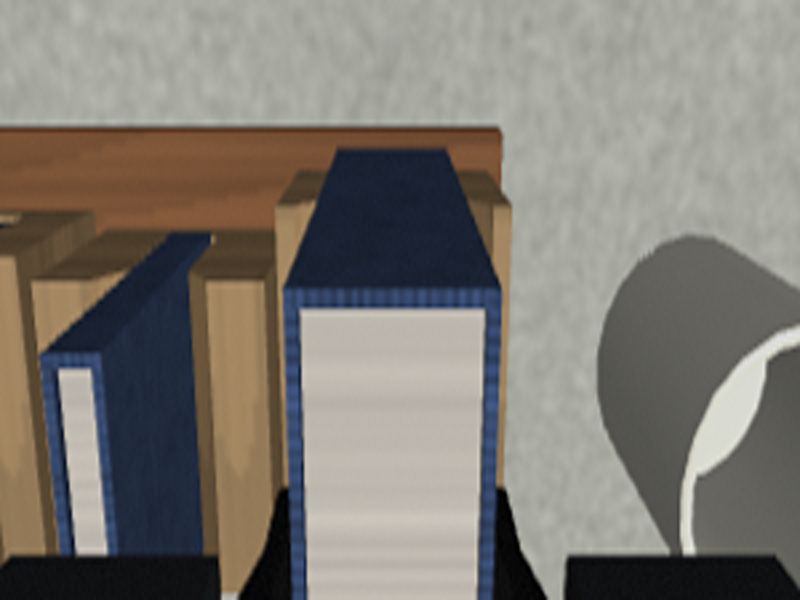

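```bash
python3 -m crank '0 -0.06 0 -0.1 0 0.05 1;0 0 0 0 0 0 1'
python3 - <<'E'
from h import *
plan([.4672,.1486,.1185],-.018);w=shot('wrist');a=w['img'][100:250,110:410,::-1]
cv2.imwrite('pics/w21.png',cv2.resize(a,None,fx=2.66667,fy=4,interpolation=cv2.INTER_CUBIC))
E
```

```text
time: 33.52
position: [0.4663, 0.1483, 0.1163]
tool_rot: [0.011, 1.0, 0.002, -0.0]
ft_force: [0.8, 0.9, -3.3]
grip_width: 0.0379
t 33.52 pos [0.4663 0.1483 0.1163] w 0.0379 F [ 0.8  0.9 -3.3] turn [ 0.037 -0.009 -0.037] shift now [-0.022  0.008 -0.056] after turn [-0.022  0.008 -0.056]
```

View pics/w21.png

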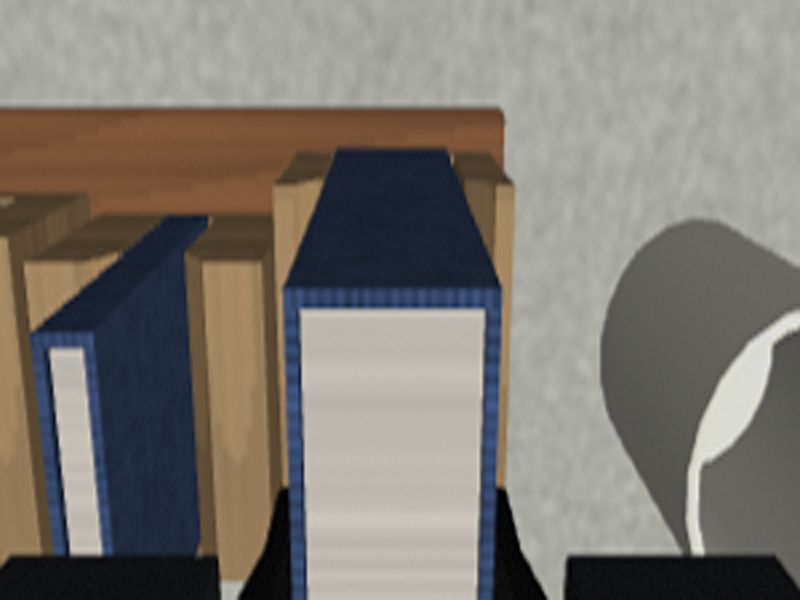

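The thick book's ends line up with its block (row 150 against 153). Releasing and retreating.

```bash
python3 -m crank '0 0 0 0 0 0 0.05;0 0 0 0 0 0 -0.15;0 0 0 0 0 0 -0.25;0 0 0 0 0 -0.7 -0.25;0 0 0 0 0 -0.8 -0.25'
python3 -m crank '0 0 0 0 0 -0.9 -0.25;0 0 0 0 0 -0.9 -0.25;0 0 0 0 0 -0.9 -0.25;0 0 0 0 -0.9 0 -0.25;0 0 0 0 -0.9 0 -0.25'
python3 -m crank '0 0 0 0 -0.9 0 -0.25;0 0 0 0 0 -0.6 -0.25;0 0 0 0 0 0 -0.25;0 0 0 0 0 0 -0.25'
python3 -c "
from h import *
plan([.46,.04,.3],-.018)
a=shot('wrist','w22.png')['img'][90:270,100:420,::-1]
cv2.imwrite('pics/w22c.png',cv2.resize(a,None,fx=2.5,fy=3.3333,interpolation=cv2.INTER_CUBIC)); shot('side','s22.png')"
```

```text
time: 34.2
position: [0.4657, 0.148, 0.1767]
tool_rot: [0.011, 1.0, 0.001, -0.002]
ft_force: [0.5, 0.6, 0.4]
grip_width: 0.0544
time: 34.83
position: [0.4661, 0.0761, 0.2924]
tool_rot: [0.008, 1.0, 0.002, 0.003]
ft_force: [0.5, 0.6, -1.2]
grip_width: 0.0543
time: 35.33
position: [0.4646, 0.0368, 0.3171]
tool_rot: [0.01, 1.0, 0.001, 0.004]
ft_force: [0.5, 0.2, -0.2]
grip_width: 0.0541
t 35.33 pos [0.4646 0.0368 0.3171] w 0.0541 F [ 0.5  0.2 -0.2] turn [ 0.031  0.087 -0.02 ] shift now [0.12  0.076 0.427] after turn [0.117 0.077 0.427]
```

View pics/w22c.png

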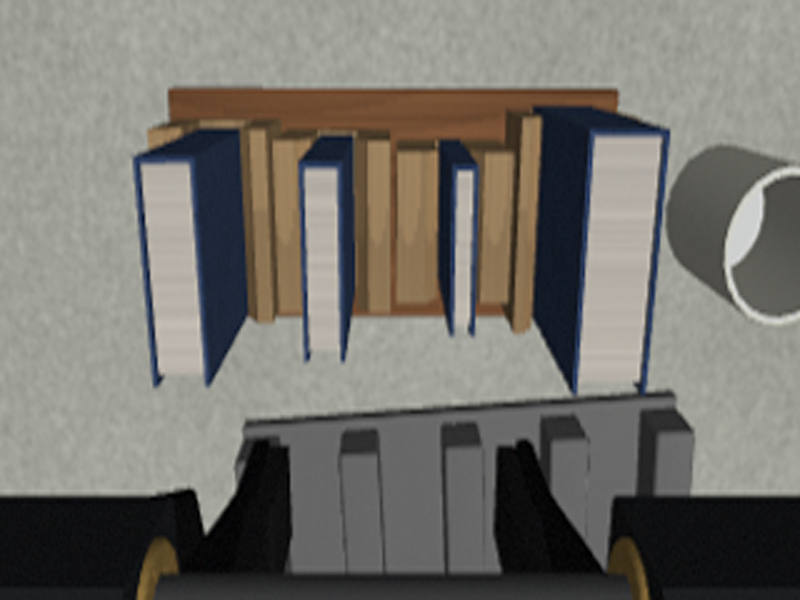

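View pics/s22.png

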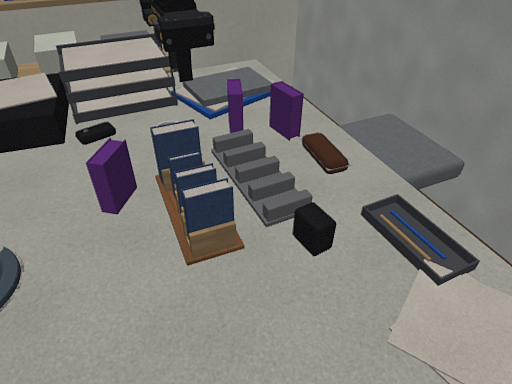

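```bash
python3 - <<'E'
from fit import *
w=shot('wrist'); c=lambda u,v:(u/2.5+100-.3,v/3.33333+90-.35)
B={'medium':(.09,.03,.145,[(135,158),(192,158),(156,385),(208,385)],(.4585,-.0718)),'small':(.08,.022,.135,[(300,163),(342,163),(305,360),(344,360)],(.4602,.0022)),
'thin':(.07,.014,.125,[(452,167),(478,166),(452,334),(475,333)],(.462,.0763)),'thick':(.1,.038,.155,[(587,133),(669,130),(575,390),(645,391)],(.4634,.1503))}
for n,(a,t,z,u,b) in B.items():
    s,e=fit(w,[(-a/2,-t/2,z),(-a/2,t/2,z),(a/2,-t/2,z),(a/2,t/2,z)],[c(*q) for q in u],[*b,0]);print(n,s.round(4),'off mm',((s[:2]-b)*1e3).round(1),np.abs(e).max().round(1))
m=world(w,spotter.boxes_of('mug',w)[0]['at']);print(m)
robot.hand_in()
E
```

```text
medium [ 0.462  -0.0737 -0.0127] off mm [ 3.5 -1.9] 1.0
small [ 0.4613  0.0015 -0.0261] off mm [ 1.1 -0.7] 0.5
thin [0.46   0.0762 0.0044] off mm [-2.  -0.1] 0.7
thick [ 0.4602  0.149  -0.0027] off mm [-3.2 -1.3] 1.4
[0.46636308 0.28541783 0.05917046]
the job is handed in; nothing more can be done
```

All four blue books are now in the wooden rack, each in the slot cut for its thickness, and I handed the job in at about 35 s. From −y to +y the rack holds medium, small, thin, thick.

**Position:** a last fit on the wrist picture put every book within about 4 mm of its block's centre, against the 15 mm allowed. The medium book is furthest off, at about 4 mm.

**Standing and released:** in the last wrist and side pictures the books look upright and fully down. The gripper was open and well above them. I judged height from how well the book outlines fit; I did not measure it directly.

**Bystanders:** the wrist view put the mug where it was at the start, and the side view showed the clock and the purple books undisturbed. I did not re-measure the clock.

**Checks that disagreed:**
- An early fit of the wooden rack came out about 7 mm different in x between two wrist pictures. I settled it with closer views and the top camera.
- When I set down the medium and thick books, the wrist force did not show the contact. I judged that they had reached the slot floor by seeing them slide slightly in the fingers and by the tool height.

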